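# Re-divide the firebrick tray, pin the dividers and put the soldering things away

### The arm

A 6-joint arm with a two-finger parallel gripper is mounted at the origin on the work surface. World frame = base frame: x ahead of the robot, y to its left, z up, the work surface at z = 0. Lengths are in m, angles in rad, forces in N, time in s.
With the tool pointing down it reaches from about 0.3 to 0.775 m from the base axis. Payload 14.6 kg.
Tool frame: the origin (TCP) lies at the very end of the fingers, on their centre line; the grasp point (between the pads) lies 19 mm behind it; z points along the fingers, y is the line along which they close (so a half turn about z gives the same grasp; the last joint's range is limited). The gripper opens to 94 mm and grips with 3 to 60 N. Pads are 16 mm wide; open, the fingers measure 119 mm over their backs; the gripper's body (75 mm by 177 mm) begins 78 mm behind the grasp point.
Start: joints at [-1.287, 0.3, 1.521, -0, 1.321, -0.067], TCP at [0.189, -0.516, 0.179] pointing down, gripper open.
Joint ranges: [-3.03, 3.03], [-0.79, 2.21], [0.23, 2.52], [-1.04, 4.18], [0, 3.07], [-2.55, 2.55]. Speed limits (rad/s): [2.22, 2.22, 2.57, 3.14, 3.14, 3.14].

### API

Orientations are given as [roll, pitch, yaw] about the fixed x, y, z axes, in that order (R = Rz(yaw) Ry(pitch) Rx(roll)).
In Python, from station import status, vision, order, silhouettes gives the robot as it stands. The module is installed in compiled form; this text tells all that it offers.
- The arm moves only by the shell command python3 -m pendant 'ROWS' [FORCE]. ROWS is JSON, one flat list of numbers, 7 for each row, row after row: the shift along the tool's x, y, z in units of 500 mm (1.0 is 500 mm), then the turn, a rotation vector about the tool's x, y, z in units of 90 degrees (1.0 is 90 degrees), then the opening, from -1 (shut) to 1 (fully open). A call has 1 to 12 rows; each row is the pose to reach, as a shift and turn from the pose commanded when the call began, along the tool's axes at that moment; what a row does not reach only later rows make up. A row lasts 1/10 s, in which the tool goes at most 50 mm and 8.59 degrees, less where a joint would pass 70% of its speed; a pose out of reach is approached as far as the arm can. A call with a number of a shift or a turn outside -1 to 1 is refused whole. A call with a gripper value outside its range is refused whole. The fingers move at their own pace and stop on an object; FORCE is the grip in N (left out, the last holds). Time passes only in rows, so rows that repeat a pose let the fingers close. It gives the time, the measured TCP pose, the force, the opening and the grip force at its end, in the units of the state.
- status.get_obs(): the state, without advancing time (a new reading comes with each control period).
- vision.camera(name): name is "scene" or "top" or "wrist"; returns a dict with "pixels" (420x560x3 uint8, red, green, blue), "K" (3x3 intrinsics, pixels), "k1" (the pictures are not rectified: a ray, as slopes to the right and down, at radius r is drawn at 1 + k1 r^2 times it, then the intrinsics apply), "R" (3x3) and "t" (3): a world point X has camera coordinates R X + t. Camera axes: x right, y down, z forward; pixel columns grow to the right and rows downward; lengths in m; the calibration is good to about 2 mm. A picture is of the moment at which its call begins. There is no depth.
- order.hand_in(): hands the job in; it is judged then, once.
Trained networks look in a picture, given as the dict that the camera call returned (one of the last four; its "shot" number tells which), for a name from the list of things; names that differ only in an ending like _2 or _b are one class to them, and where a whole thing is asked for, a point or a joint stands for the part that bears it (a point fixed in the world has none). Each returns a list of dicts, best first, with "score" (0 to 1); they miss things now and then, are a little off and sometimes report something else, mostly with a low value. They report only what shows in the picture. A call takes as long as a camera call. They do not tell look-alikes from the thing itself.
- silhouettes(target, picture): "region" (420x560 bool, what is visible of it) and "extent" ([left, top, right, bottom] in pixels, round what is visible of it).
The state is a dict: "time_s": time; "qpos": joint angles; "joint_vel": joint speeds; "tau": joint torques, N m; "ee_pos": TCP position; "eef_rot": TCP orientation; "force": force on the tool from outside, world axes, zero at the start; "moment": the same for the moment, N m; "grip_width": finger opening in m; "grip_force": force on a finger pad.
Only numpy, scipy, OpenCV 4.12 (cv2) and the standard library are available. Lean on these libraries where they do the work, as an engineer would, in place of code of your own. Each camera call takes 0.05 s, during which the arm holds its last target. There are 200 camera calls.

### The job

Slide the two dividers of the firebrick tray to new places so that the bay at the blue-tag end is the long one (its divider at the rail's middle hole), the bay at the yellow-tag end is the short one (its divider at the outer rail hole on that side) and a narrow bay is left between them. Lock each divider by pushing one of the headed pins fully home through its fork and the rail hole below, and only when both are pinned put everything away: every soldering pick lying flat on the floor of the long bay, every torch tip flat on the floor of the short bay, and the graphite crucible standing upright in the narrow middle bay. Do not knock over the flux jar.

Things in the scene. Friction and masses are not known exactly. Their poses are not given: they have to be found in the camera images.
- tray: Fixed open tray, cream firebrick in a steel shell; place and yaw vary. Origin: centre of its underside, on the table; at yaw 0 its x points away from the robot, y to the left along the tray, z up. Inside 130 (x) by 340 mm (y), inner floor at z 16 mm, walls 8 mm thick, their tops at z 46 mm.
- rail_mid (a point): Centre of the middle hole (tray x -94, y 0, z 34 mm) in the top of the rail, a dark steel strip 42 mm wide and 6 mm thick along the outside of the tray's front (-x) wall. Its three square 14 mm holes lie at tray y -75, 0 and +75 mm.
- div_right (a joint): Right-hand divider's slide along tray y; value = tray y (m) of its mid-plane, range -0.110 to 0.008; 2 N of friction hold it. Aluminium plate 6 mm thick across the tray, top at z 46 mm, with a red grip fin and a front fork. With the blue tag at tray +y it belongs at -0.075, with the blue tag at tray -y at 0.
- div_left (a joint): The same for the left-hand divider, range -0.008 to +0.110. With the blue tag at tray +y it belongs at 0, with the blue tag at tray -y at +0.075.
- div_right_fin (a point): Centre of the top of the right divider's red grip fin: 10 mm thick along tray y, 30 mm along tray x, standing from tray z 46 to 82 mm at tray x 0.
- div_left_fin (a point): The same on the left divider.
- div_right_fork (a point): Centre of the hole in the top face of the right divider's fork (tray x -94 mm, z 54 mm). The fork, 32 mm wide along tray y, has an upper tine at z 46 to 54 and a lower one at z 14 to 22 mm, above and below the rail, each with a square 14 mm hole.
- div_left_fork (a point): The same on the left divider.
- tag_long: Blue enamelled block 90 x 14 x 34 mm standing against one end of the tray (tray y +190 or -190 mm): the long bay belongs at this end. Its place swaps with the yellow one's.
- tag_short: Yellow enamelled block of the same size against the other end of the tray: the short bay belongs at this end.
- rack: Fixed wooden pin rack, 40 (x) x 110 (y) x 50 mm high, in front of the tray; origin under its centre. The pins stand in holes at its y -28 and +28 mm.
- pin_a: Headed pin, 60 g: steel shaft 10 mm across, 44 mm long, its last 8 mm tapered to 4 mm; round brass head 24 mm across, 30 mm high (z 44 to 74 mm). Origin at the tip, z up to the head. It starts upright in the rack, its head on the rack's top. Seated, the head rests on a fork's upper tine, tip at tray z 10 mm.
- pin_b: The second pin, the same. Either pin may go to either divider.
- crucible: Dark graphite crucible, open cup, outside 50 mm across, 48 mm high, wall 5 mm, about 140 g; origin under its centre.
- flux_jar: Amber jar with a white lid, 51 mm across, 52 mm high; origin under its centre. It must not be knocked over.
- pick1: Titanium soldering pick lying flat, 140 mm long (x -70 to +70 mm), may be absent. Square handle 14 x 14 mm from x -70 to +10 mm, then a thin round rod 6 mm across to the point at +x. Origin under the middle of its length, z up; it balances near x -29 mm.
- pick1_mid (a point): Middle of the pick's length, on its axis (7 mm above its underside).
- pick2: Titanium soldering pick lying flat, 140 mm long (x -70 to +70 mm), may be absent. Square handle 14 x 14 mm from x -70 to +10 mm, then a thin round rod 6 mm across to the point at +x. Origin under the middle of its length, z up; it balances near x -29 mm.
- pick2_mid (a point): Middle of the pick's length, on its axis (7 mm above its underside).
- tip1: Brass torch tip lying flat, 76 mm long (x -38 to +38 mm), may be absent. Square body 18 x 18 mm from x -38 to +4 mm, then a round barrel to the mouth at +x. Origin under the middle of its length, z up; it balances near x -14 mm. About 100 g.
- tip1_mid (a point): Middle of the tip's length, on its axis (9 mm above its underside).
- tip2: Brass torch tip lying flat, 76 mm long (x -38 to +38 mm), may be absent. Square body 18 x 18 mm from x -38 to +4 mm, then a round barrel to the mouth at +x. Origin under the middle of its length, z up; it balances near x -14 mm. About 100 g.
- tip2_mid (a point): Middle of the tip's length, on its axis (9 mm above its underside).
Things that resemble listed ones, but are neither listed nor needed, are in the scene too. What is shaped like the crucible but pink is not meant.

How it is judged:
On the way, in this order (a step that is already met when the one before it is completed fails the run):
1. both dividers stand at their new rail holes (((y of tag_long in the frame of tray above 0 m and (value of joint div_right between -0.0795 and -0.0705 m and value of joint div_left between -0.0045 and 0.0045 m)) or (y of tag_long in the frame of tray below 0 m and (value of joint div_right between -0.0045 and 0.0045 m and value of joint div_left between 0.0705 and 0.0795 m)))), for 0.2 s.
2. both dividers are locked by pins seated through fork and rail, with no part put in the tray yet (((y of tag_long in the frame of tray above 0 m and (value of joint div_right between -0.0795 and -0.0705 m and value of joint div_left between -0.0045 and 0.0045 m)) or (y of tag_long in the frame of tray below 0 m and (value of joint div_right between -0.0045 and 0.0045 m and value of joint div_left between 0.0705 and 0.0795 m))) and (((horizontal distance between pin_a and div_right_fork below 0.006 m and z of pin_a in the frame of tray between 0 and 0.0145 m and angle between pin_a's own z axis and vertical below 0.12 rad) and (horizontal distance between pin_b and div_left_fork below 0.006 m and z of pin_b in the frame of tray between 0 and 0.0145 m and angle between pin_b's own z axis and vertical below 0.12 rad)) or ((horizontal distance between pin_b and div_right_fork below 0.006 m and z of pin_b in the frame of tray between 0 and 0.0145 m and angle between pin_b's own z axis and vertical below 0.12 rad) and (horizontal distance between pin_a and div_left_fork below 0.006 m and z of pin_a in the frame of tray between 0 and 0.0145 m and angle between pin_a's own z axis and vertical below 0.12 rad))) and not (x of pick1_mid in the frame of tray between -0.065 and 0.065 m and y of pick1_mid in the frame of tray between -0.17 and 0.17 m) and not (x of pick2_mid in the frame of tray between -0.065 and 0.065 m and y of pick2_mid in the frame of tray between -0.17 and 0.17 m) and not (x of tip1_mid in the frame of tray between -0.065 and 0.065 m and y of tip1_mid in the frame of tray between -0.17 and 0.17 m) and not (x of tip2_mid in the frame of tray between -0.065 and 0.065 m and y of tip2_mid in the frame of tray between -0.17 and 0.17 m) and not (x of crucible in the frame of tray between -0.065 and 0.065 m and y of crucible in the frame of tray between -0.17 and 0.17 m) and contact force between the fingers and pin_a below 0.3 N and contact force between the fingers and pin_b below 0.3 N), for 0.2 s.
At the end, for the whole second after the job is handed in: Dividers within 4.5 mm of their holes, a pin in each fork within 4.5 mm of fully home, 6 mm of the hole centre and upright; picks present flat (0.1 rad) on the floor of the long bay, tips present flat in the short bay, crucible upright in the middle bay; all at rest (((y of tag_long in the frame of tray above 0 m and (value of joint div_right between -0.0795 and -0.0705 m and value of joint div_left between -0.0045 and 0.0045 m)) or (y of tag_long in the frame of tray below 0 m and (value of joint div_right between -0.0045 and 0.0045 m and value of joint div_left between 0.0705 and 0.0795 m))) and (((horizontal distance between pin_a and div_right_fork below 0.006 m and z of pin_a in the frame of tray between 0 and 0.0145 m and angle between pin_a's own z axis and vertical below 0.12 rad) and (horizontal distance between pin_b and div_left_fork below 0.006 m and z of pin_b in the frame of tray between 0 and 0.0145 m and angle between pin_b's own z axis and vertical below 0.12 rad)) or ((horizontal distance between pin_b and div_right_fork below 0.006 m and z of pin_b in the frame of tray between 0 and 0.0145 m and angle between pin_b's own z axis and vertical below 0.12 rad) and (horizontal distance between pin_a and div_left_fork below 0.006 m and z of pin_a in the frame of tray between 0 and 0.0145 m and angle between pin_a's own z axis and vertical below 0.12 rad))) and ((y of tag_long in the frame of tray above 0 m and (x of pick1_mid in the frame of tray between -0.062 and 0.062 m and z of pick1_mid in the frame of tray between 0.01 and 0.03 m and angle between pick1's own x axis and vertical between 1.471 and 1.671 rad and y of pick1_mid in the frame of tray between 0.015 and 0.158 m and linear speed of pick1 below 0.02 m/s)) or (y of tag_long in the frame of tray below 0 m and (x of pick1_mid in the frame of tray between -0.062 and 0.062 m and z of pick1_mid in the frame of tray between 0.01 and 0.03 m and angle between pick1's own x axis and vertical between 1.471 and 1.671 rad and y of pick1_mid in the frame of tray between -0.158 and -0.015 m and linear speed of pick1 below 0.02 m/s))) and ((y of tag_long in the frame of tray above 0 m and (x of pick2_mid in the frame of tray between -0.062 and 0.062 m and z of pick2_mid in the frame of tray between 0.01 and 0.03 m and angle between pick2's own x axis and vertical between 1.471 and 1.671 rad and y of pick2_mid in the frame of tray between 0.015 and 0.158 m and linear speed of pick2 below 0.02 m/s)) or (y of tag_long in the frame of tray below 0 m and (x of pick2_mid in the frame of tray between -0.062 and 0.062 m and z of pick2_mid in the frame of tray between 0.01 and 0.03 m and angle between pick2's own x axis and vertical between 1.471 and 1.671 rad and y of pick2_mid in the frame of tray between -0.158 and -0.015 m and linear speed of pick2 below 0.02 m/s))) and ((y of tag_long in the frame of tray above 0 m and (x of tip1_mid in the frame of tray between -0.062 and 0.062 m and z of tip1_mid in the frame of tray between 0.01 and 0.032 m and angle between tip1's own x axis and vertical between 1.471 and 1.671 rad and y of tip1_mid in the frame of tray between -0.168 and -0.08 m and linear speed of tip1 below 0.02 m/s)) or (y of tag_long in the frame of tray below 0 m and (x of tip1_mid in the frame of tray between -0.062 and 0.062 m and z of tip1_mid in the frame of tray between 0.01 and 0.032 m and angle between tip1's own x axis and vertical between 1.471 and 1.671 rad and y of tip1_mid in the frame of tray between 0.08 and 0.168 m and linear speed of tip1 below 0.02 m/s))) and ((y of tag_long in the frame of tray above 0 m and (x of tip2_mid in the frame of tray between -0.062 and 0.062 m and z of tip2_mid in the frame of tray between 0.01 and 0.032 m and angle between tip2's own x axis and vertical between 1.471 and 1.671 rad and y of tip2_mid in the frame of tray between -0.168 and -0.08 m and linear speed of tip2 below 0.02 m/s)) or (y of tag_long in the frame of tray below 0 m and (x of tip2_mid in the frame of tray between -0.062 and 0.062 m and z of tip2_mid in the frame of tray between 0.01 and 0.032 m and angle between tip2's own x axis and vertical between 1.471 and 1.671 rad and y of tip2_mid in the frame of tray between 0.08 and 0.168 m and linear speed of tip2 below 0.02 m/s))) and ((y of tag_long in the frame of tray above 0 m and (y of crucible in the frame of tray between -0.053 and -0.022 m and x of crucible in the frame of tray between -0.05 and 0.05 m and z of crucible in the frame of tray between 0.01 and 0.021 m and angle between crucible's own z axis and vertical below 0.12 rad and linear speed of crucible below 0.02 m/s)) or (y of tag_long in the frame of tray below 0 m and (y of crucible in the frame of tray between 0.022 and 0.053 m and x of crucible in the frame of tray between -0.05 and 0.05 m and z of crucible in the frame of tray between 0.01 and 0.021 m and angle between crucible's own z axis and vertical below 0.12 rad and linear speed of crucible below 0.02 m/s))) and linear speed of each of pin_a, pin_b below 0.02 m/s); the robot touches nothing.
It fails at once if the flux jar is knocked over (angle between flux_jar's own z axis and vertical above 0.7 rad).
Of pick1, pick2 only 1 to 2 are there at a start; the rules pass over those that are not, and their reading is None.
Of tip1, tip2 only 1 to 2 are there at a start; the rules pass over those that are not, and their reading is None.
At some moment in a run one of pick1, pick2, tip1, tip2, crucible may be knocked a few centimetres aside while the robot is not near it.
It also fails if it takes over 210 s, if anything falls off the work surface, if the arm or the gripper's body presses on something with over 40 N, if the wrist force passes 120 N, or if a joint passes its speed limit or range.

## Working session

There is one attempt and no reset: what is moved stays moved. The work goes in short steps, Python scripts to look and compute and a shell command to move; the robot and the scene stay as the last step left them, time stands still between calls to the robot, and variables do not carry over. Pictures are saved under pics/ and viewed, at most 14 in all, crops included, and the job is handed in when it is done.

```bash
mkdir -p pics
cat > h.py <<'E'
import numpy as np, cv2
from station import status, vision, order, silhouettes
from scipy.spatial.transform import Rotation as Ro
def shot(name,fn=None):
    p=vision.camera(name)
    if fn: cv2.imwrite('pics/'+fn,cv2.cvtColor(p['pixels'],cv2.COLOR_RGB2BGR))
    return p
def ray(p,uv):
    K=np.array(p['K']);x=(uv[0]-K[0,2])/K[0,0];y=(uv[1]-K[1,2])/K[1,1]
    a,b=x,y
    for _ in range(20):
        f=1+p['k1']*(a*a+b*b);a,b=x/f,y/f
    R=np.array(p['R']);t=np.array(p['t'])
    return -R.T@t, R.T@np.array([a,b,1])
def onz(p,uv,z):
    o,d=ray(p,uv);return o+d*(z-o[2])/d[2]
def proj(p,X):
    c=np.array(p['R'])@np.array(X)+np.array(p['t']);a,b=c[:2]/c[2];f=1+p['k1']*(a*a+b*b);K=np.array(p['K'])
    return np.array([K[0,0]*a*f+K[0,2],K[1,1]*b*f+K[1,2]])
def cen(r):
    ys,xs=np.nonzero(r['region']);return np.array([xs.mean(),ys.mean()])
def rows(pos,yaw=None,rot=None):
    "shift (units of 500mm) and turn (units 90deg) from current measured tool pose to TCP pos with tool down & yaw of tool x"
    s=status.get_obs();R=Ro.from_euler('xyz',s['eef_rot']);
    sh=R.inv().apply(np.array(pos)-s['ee_pos'])/0.5
    T=R if yaw is None else Ro.from_euler('xyz',[np.pi,0,yaw])
    tu=(R.inv()*T).as_rotvec()/(np.pi/2)
    return np.round(sh,4),np.round(tu,4)
E
python3 - <<'E'
from h import *
s=status.get_obs();print(s['ee_pos'],s['eef_rot'],s['grip_width'])
for c in('top','scene'):
    p=shot(c,c+'0.png');print(c,p['K'],p['k1'],-np.array(p['R']).T@p['t'])
    for n in['tray','div_right','div_left','div_right_fin','tag_long','tag_short','rack','pin_a','crucible','flux_jar','pick1','tip1']:
        for r in silhouettes(n,p):
            print(n,round(r['score'],2),np.round(r['extent']),cen(r).round(1),r['region'].sum())
E
```

```text
[ 0.18891866 -0.51620582  0.1781823 ] [-3.14043566e+00 -8.49450698e-05  3.50785472e-01] 0.09406924005737628
top [[381.31098399   0.         280.82420641]
 [  0.         381.31098399 211.63290827]
 [  0.           0.           1.        ]] 0.030290947711442768 [ 0.39126236 -0.00641254  1.15787128]
tray 0.86 [229. 148. 356. 224.] [292.3 183.3] 7282
div_right 0.59 [301. 160. 319. 220.] [309.6 201.6] 302
div_left 0.65 [265. 162. 283. 222.] [275.1 201.8] 320
div_right_fin 0.62 [296. 156. 318. 219.] [308.5 194.3] 326
tag_long 0.42 [225. 177. 233. 207.] [229.2 189.2] 148
tag_short 0.48 [350. 153. 358. 187.] [354.3 169.4] 136
tag_short 0.36 [340. 223. 360. 238.] [347.9 229.8] 268
rack 0.7 [256. 224. 292. 246.] [274.5 233.9] 452
rack 0.44 [412. 194. 427. 222.] [416.2 209.5] 157
pin_a 0.58 [260. 227. 268. 235.] [265.  231.2] 41
pin_a 0.55 [284. 227. 290. 241.] [284.6 235.4] 52
crucible 0.72 [243. 256. 260. 275.] [250.6 265.5] 258
crucible 0.61 [203. 228. 225. 242.] [212.9 234.7] 268
flux_jar 0.7 [339. 219. 360. 239.] [348.1 230.2] 291
pick1 0.56 [268. 160. 289. 225.] [275.3 203.1] 354
pick1 0.
[... 1123 characters left out ...]
9.] [238.3 241.4] 12186
rack 0.91 [286. 200. 326. 243.] [304.2 223.8] 770
pin_a 0.52 [304. 212. 317. 223.] [310.1 217.9] 140
pin_a 0.49 [295. 193. 305. 212.] [298.8 200.6] 148
crucible 0.91 [342. 209. 369. 234.] [354.  221.8] 552
crucible 0.72 [348. 263. 374. 294.] [359.2 277.5] 615
crucible 0.58 [359. 303. 389. 336.] [374.  319.4] 717
flux_jar 0.7 [190. 150. 214. 166.] [198.2 157.9] 157
flux_jar 0.65 [236. 153. 260. 182.] [247.4 166.6] 431
flux_jar 0.61 [296. 194. 309. 211.] [299.  200.3] 144
pick1 0.81 [187. 144. 230. 165.] [200.4 156.5] 237
tip1 0.74 [178. 127. 196. 144.] [186.6 134.9] 129
tip1 0.61 [411. 340. 435. 381.] [422.3 361.5] 416
tip1 0.31 [225. 211. 295. 274.] [260.8 242.4] 1034
```

Run:
```python
import cv2
a=cv2.imread('pics/top0.png')[130:310,110:460];cv2.imwrite('pics/top0c.png',cv2.resize(a,(800,411),interpolation=cv2.INTER_CUBIC))
a=cv2.imread('pics/scene0.png')[100:400,100:500];cv2.imwrite('pics/scene0c.png',cv2.resize(a,(800,600),interpolation=cv2.INTER_CUBIC))
```

```text
(no output)
```

View pics/top0c.png

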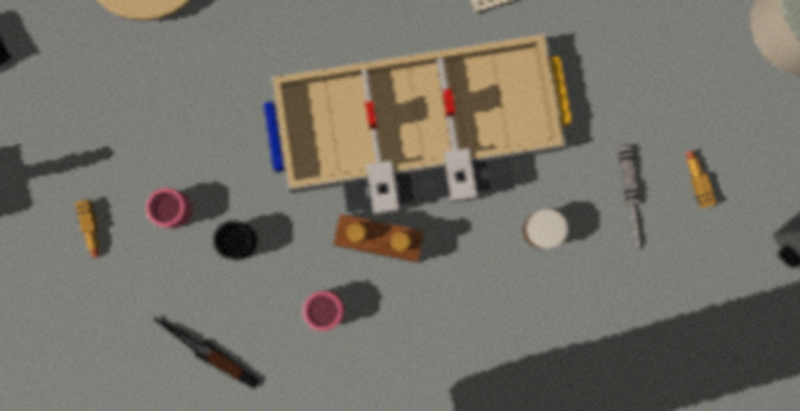

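View pics/scene0c.png

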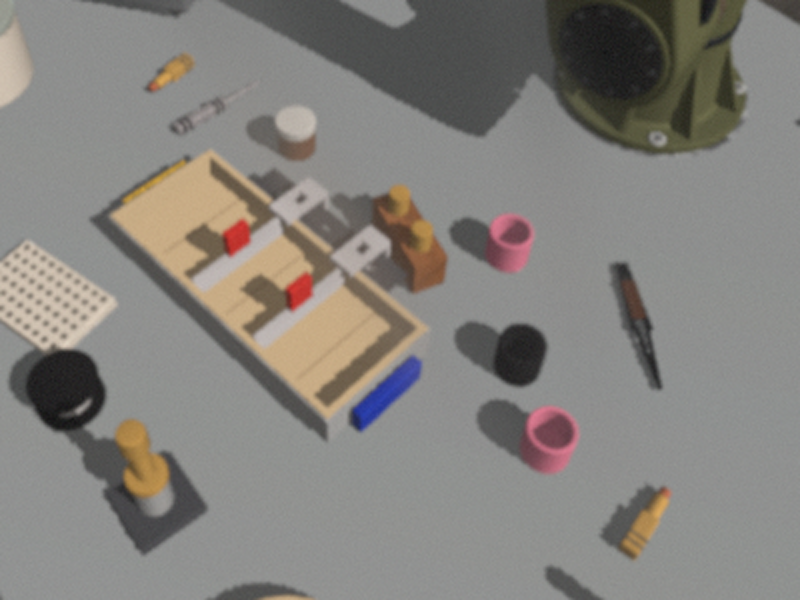

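Top crop: the tray has blue on the left (tray +y), so right divider → −75 mm and left divider → 0. Possible mix-ups, with crop pixels:
- **Crucible:** black at (236,240). The pink cups at (168,208) and (322,311) are not meant.
- **Pick:** grey at (632,195). The brown-handled dark tool at (210,350) is a look-alike.
- **Tips:** (88,228) and (700,180).
- **Pins:** in the rack at (356,231) and (401,240). The brass thing on the grey base in the scene view is not one.

Next I measure the tray.

Run:
```python
from h import *
p=shot('top');f=lambda c:(np.array(c)+.5)/ (800/350.)+[110,130]-.5
from scipy.optimize import least_squares
crn=[(273,77),(545,37),(562,147),(290,187)]
W=np.array([onz(p,f(c),.046)[:2] for c in crn])
L=np.array([[73,178],[73,-178],[-73,-178],[-73,178]])/1000
rot=lambda a:np.array([[np.cos(a),-np.sin(a)],[np.sin(a),np.cos(a)]])
r=least_squares(lambda q:(L@rot(q[2]).T+q[:2]-W).ravel(),[.4,0,0]);q=r.x
print('tray',q,np.degrees(q[2]),r.fun.reshape(4,2).round(4))
inv=lambda w:rot(q[2]).T@(w[:2]-q[:2])
for n,c,z in[('finL',(371,113),.082),('finR',(448,100),.082),('forkL',(382,188),.054),('forkR',(460,176),.054)]: print(n,onz(p,f(c),z).round(4),inv(onz(p,f(c),z)).round(4))
for n,c,z in[('pin1',(356,231),.08),('pin2',(401,240),.08),('cruc',(236,240),.048),('jar',(546,228),.052),('pickH',(627,148),.007),('pickT',(639,245),.007),('tipLbody',(84,203),.009),('tipLmouth',(96,253),.009),('tipRbody',(706,204),.009),('tipRmouth',(690,155),.009)]:print(n,onz(p,f(c),z).round(4))
print('fork targets',[ (rot(q[2])@[-.094,y]+q[:2]).round(4) for y in(-.075,0)])
s=status.get_obs();print(s['ee_pos'],s['eef_rot'])
p=shot('wrist','w0.png');print(-np.array(p['R']).T@p['t'],np.array(p['R']),p['K'][0][0])
print(rows((q[0]-.05,q[1]-0.1,.38),q[2]))
```

```text
tray [ 0.60365722 -0.03486487  0.12173715] 6.975025184232248 [[ 0.0002 -0.0009]
 [ 0.0001  0.0007]
 [ 0.0001 -0.0013]
 [-0.0004  0.0016]]
finL [0.5967 0.0243 0.082 ] [0.0003 0.0595]
finR [ 0.6106 -0.0726  0.082 ] [ 0.0023 -0.0383]
forkL [0.5048 0.0132 0.054 ] [-0.0922  0.0597]
forkR [ 0.5177 -0.0865  0.054 ] [-0.0916 -0.0408]
pin1 [0.4495 0.0462 0.08  ]
pin2 [ 0.437  -0.0092  0.08  ]
cruc [0.4437 0.2007 0.048 ]
jar [ 0.4488 -0.1932  0.052 ]
pickH [ 0.5547 -0.3123  0.007 ]
pickT [ 0.4259 -0.3212  0.007 ]
tipLbody [0.4996 0.4084 0.009 ]
tipLmouth [0.4332 0.3919 0.009 ]
tipRbody [ 0.4775 -0.4108  0.009 ]
tipRmouth [ 0.5429 -0.3939  0.009 ]
fork targets [array([ 0.5195, -0.1207]), array([ 0.5104, -0.0463])]
[ 0.18899309 -0.51652436  0.17876159] [3.14153106e+00 3.08655588e-05 3.50788924e-01]
[ 0.26091837 -0.48921073  0.38461899] [[ 3.42968537e-01 -9.39346886e-01  1.06662254e-04]
 [-9.06261925e-01 -3.30858885e-01  2.63100212e-01]
 [-2.47107074e-01 -9.03317586e-02 -9.64768504e-01]] 374.395872051593
(array([ 0.9472, -0.4662, -0.4025]), array([ 0.    , -0.    ,  0.1458]))
```

```bash
cat >> h.py <<'E'
Q=np.array([0.60366,-0.03486,0.12174])
def T2W(x,y):
    c,s=np.cos(Q[2]),np.sin(Q[2]);return np.array([Q[0]+c*x-s*y,Q[1]+s*x+c*y])
def W2T(w):
    c,s=np.cos(Q[2]),np.sin(Q[2]);d=np.array(w)[:2]-Q[:2];return np.array([c*d[0]+s*d[1],-s*d[0]+c*d[1]])
E
python3 - <<'E'
from h import *
print(rows((*T2W(-.05,-.02),.26),Q[2]))
E
```

```text
(array([ 1.0034, -0.6034, -0.1625]), array([ 0.    , -0.    ,  0.1458]))
```

```bash
python3 -m pendant '[0.97,-0.6,-0.16,0,0,0.146,1, 0.97,-0.6,-0.16,0,0,0.146,1, 0.97,-0.6,-0.16,0,0,0.146,1, 0.97,-0.6,-0.16,0,0,0.146,1, 0.97,-0.6,-0.16,0,0,0.146,1, 0.97,-0.6,-0.16,0,0,0.146,1, 0.97,-0.6,-0.16,0,0,0.146,1, 0.97,-0.6,-0.16,0,0,0.146,1, 0.97,-0.6,-0.16,0,0,0.146,1, 0.97,-0.6,-0.16,0,0,0.146,1, 0.97,-0.6,-0.16,0,0,0.146,1, 0.97,-0.6,-0.16,0,0,0.146,1]'
python3 - <<'E'
from h import *
print(rows((*T2W(-.05,-.02),.26),Q[2]))
E
```

```text
time_s: 2.6
ee_pos: [0.5429, -0.0652, 0.2591]
eef_rot: [-3.142, -0.001, 0.124]
force: [0.2, -0.5, -0.1]
grip_width: 0.0941
grip_force: 0.0
(array([ 0.0281, -0.0054, -0.0017]), array([-0.0001, -0.0004,  0.0012]))
```

Run:
```python
from h import *
p=shot('wrist','w1.png')
print(-np.array(p['R']).T@p['t'])
for n,c,z in [('finL',T2W(0,.0595),.082),('finR',T2W(0,-.0395),.082),('forkL',T2W(-.094,.0595),.054),('forkR',T2W(-.094,-.0395),.054),('hole0',T2W(-.094,0),.034),('hole-75',T2W(-.094,-.075),.034),('cFR',T2W(.073,-.178),.046),('cNL',T2W(-.073,.178),.046),('cNR',T2W(-.073,-.178),.046),('pin1',(.4495,.0462),.08),('pin2',(.437,-.0092),.08)]:print(n,proj(p,(*c,z)).round(1))
a=cv2.imread('pics/w1.png');cv2.imwrite('pics/w1b.png',cv2.resize(a,(800,600),interpolation=cv2.INTER_CUBIC))
```

```text
[ 0.61872643 -0.05466523  0.46504739]
finL [198.1 125.6]
finR [296.7 125.3]
forkL [207.4 209.1]
forkR [294.5 209.2]
hole0 [260.5 204.9]
hole-75 [323.7 205. ]
cFR [424.8  56.8]
cNL [107.2 189.9]
cNR [414.2 190. ]
pin1 [170.  257.8]
pin2 [218.5 274. ]
```

View pics/w1b.png

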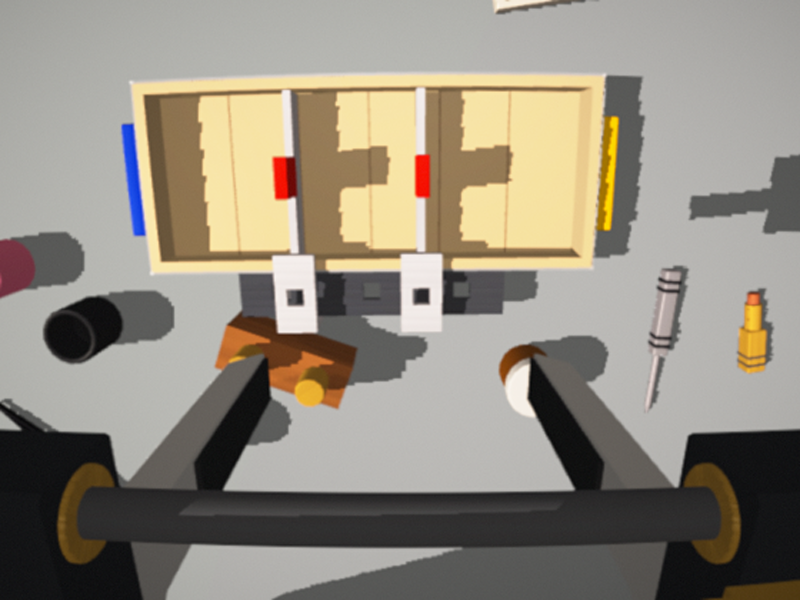

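```bash
cat > fit.py <<'E'
from h import *
from scipy.optimize import least_squares
p=shot('wrist','w2.png')
obs=[((0,None,0),(.0)),]
pts=[((-.094,0),.034,(371,289)),((-.094,-.075),.034,(461,289)),((-.073,-.178),.046,(592,269)),((-.073,.178),.046,(152,273)),((.073,-.178),.046,(604,76)),((.073,.178),.046,(133,83))]
def f(q):
    Q[:]=q[:3];r=[]
    for c,z,uv in pts:
        r.append((proj(p,(*T2W(*c),z))-(np.array(uv)+.5)*.7+.5)*1.05)
    return np.ravel(r)
q0=Q.copy();r=least_squares(f,q0);print('wrist',r.x,r.fun.reshape(-1,2).round(1),'top',q0)
Q[:]=(r.x+q0)/2;print('mean',Q)
for n,z,uv in [('finL',.082,(283,178)),('finR',.082,(422,176)),('forkL',.054,(295,297)),('forkR',.054,(421,296))]:
    w=onz(p,(np.array(uv)+.5)*.7-.5,z);Q[:]=r.x;print(n,w,W2T(w))
Q[:]=(r.x+q0)/2
print(rows((*T2W(0,-.039),.16),Q[2]))
E
python3 fit.py
```

```text
wrist [ 0.60643887 -0.03111955  0.13305995] [[ 0.3  1.3]
 [ 0.6  0.8]
 [-0.7 -1.2]
 [ 0.2 -1.2]
 [ 0.1  0.2]
 [-0.6  0.1]] top [ 0.60366 -0.03486  0.12174]
mean [ 0.60504943 -0.03298978  0.12739997]
finL [0.59866536 0.02633753 0.082     ] [-8.21007196e-05  5.79804931e-02]
finR [ 0.61177151 -0.07051209  0.082     ] [ 5.93879135e-05 -3.97517936e-02]
forkL [0.5056808  0.01586265 0.054     ] [-0.0936344   0.05993424]
forkR [ 0.51888985 -0.08349361  0.054     ] [-0.09372348 -0.04029618]
(array([0.1319, 0.0291, 0.1974]), array([-0.0002, -0.0001, -0.0015]))
```

```bash
python3 -m pendant '[0.132,0.029,0.2,0,0,0.002,-0.2, 0.132,0.029,0.2,0,0,0.002,-0.2, 0.132,0.029,0.2,0,0,0.002,-0.2, 0.132,0.029,0.3,0,0,0.002,-0.2, 0.132,0.029,0.35,0,0,0.002,-0.2, 0.132,0.029,0.4,0,0,0.002,-0.2, 0.132,0.029,0.4,0,0,0.002,-0.2, 0.132,0.029,0.4,0,0,0.002,-1, 0.132,0.029,0.4,0,0,0.002,-1, 0.132,0.029,0.4,0,0,0.002,-1, 0.132,0.029,0.4,0,0,0.002,-1, 0.132,0.029,0.4,0,0,0.002,-1]' 15
python3 - <<'E'
from h import *
Q[:]=[.60505,-.03299,.1274]
s=status.get_obs();print(W2T(s['ee_pos']))
Q[:]=[.60644,-.03112,.1331]
s=status.get_obs();print(W2T(s['ee_pos']))
E
```

```text
time_s: 3.9
ee_pos: [0.6088, -0.0745, 0.0593]
eef_rot: [3.141, -0.001, 0.118]
force: [-0.1, -0.3, -0.5]
grip_width: 0.002
grip_force: 0.0
[-0.0015219  -0.04168672]
[-0.00338536 -0.04334636]
```

Run:
```python
from h import *
s=status.get_obs();print(s['grip_width'],s['grip_force'],s['ee_pos'])
p=shot('wrist','w3.png')
a=p['pixels'][40:420,100:460,::-1];cv2.imwrite('pics/w3b.png',cv2.resize(a,(568,600),interpolation=cv2.INTER_CUBIC))
```

```text
0.0020318609037300803 0.0 [ 0.60883696 -0.07453224  0.05929643]
```

View pics/w3b.png

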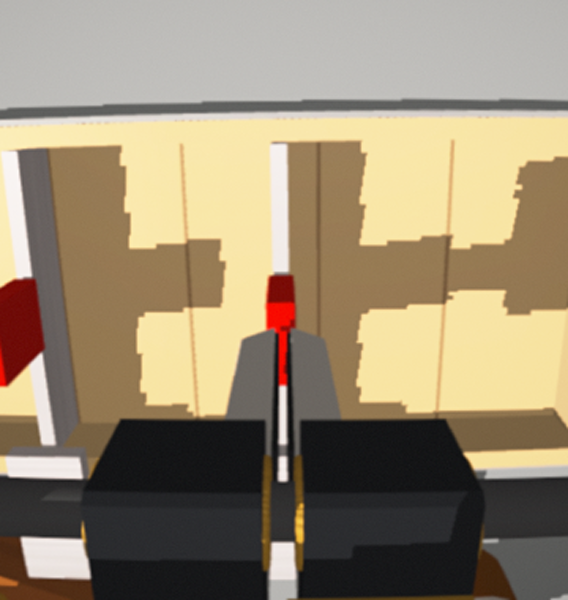

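Run:
```python
from h import *
p=shot('wrist');s=status.get_obs();R=Ro.from_euler('xyz',s['eef_rot']).as_matrix()
g=lambda X:((proj(p,X)-[100,40])*1.58).round(0)
for d in(0,-.019,-.05):print(d,[g(s['ee_pos']+R@np.array([x,0,d])) for x in(-.008,0,.008)])
Q[:]=[.60505,-.03299,.1274]
for z in(.046,.082):print('fin',z,[g((*T2W(x,-.039),z)) for x in(-.015,0.,.015)])
```

```text
0 [array([285., 348.]), array([285., 328.]), array([285., 307.])]
-0.019 [array([286., 369.]), array([286., 347.]), array([286., 325.])]
-0.05 [array([286., 413.]), array([286., 388.]), array([286., 363.])]
fin 0.046 [array([279., 348.]), array([278., 312.]), array([278., 275.])]
fin 0.082 [array([278., 389.]), array([278., 347.]), array([277., 305.])]
```

```bash
python3 -m pendant '[0,0.01,0,0,0,0,-1, 0,0.02,0,0,0,0,-1, 0,0.02,0,0,0,0,-1]' 15
python3 - <<'E'
from h import *
s=status.get_obs();print(s['ee_pos'],s['force'])
p=shot('wrist');q=shot('top')
a=p['pixels'][40:420,100:460,::-1];a=cv2.resize(a,(474,500),interpolation=cv2.INTER_CUBIC)
b=cv2.resize(q['pixels'][140:250,220:290+80,::-1],None,fx=2.1,fy=2.1,interpolation=cv2.INTER_CUBIC)
c=np.zeros((500,474+b.shape[1],3),np.uint8);c[:,:474]=a;c[:b.shape[0],474:]=b;cv2.imwrite('pics/w4.png',c)
E
```

```text
time_s: 4.3
ee_pos: [0.6098, -0.0852, 0.0587]
eef_rot: [3.142, 0.0, 0.118]
force: [-0.6, 1.3, 0.0]
grip_width: 0.0005
grip_force: 0.0
[ 0.60984874 -0.08521042  0.05866366] [-0.56373748  1.25092112  0.03402444]
```

View pics/w4.png

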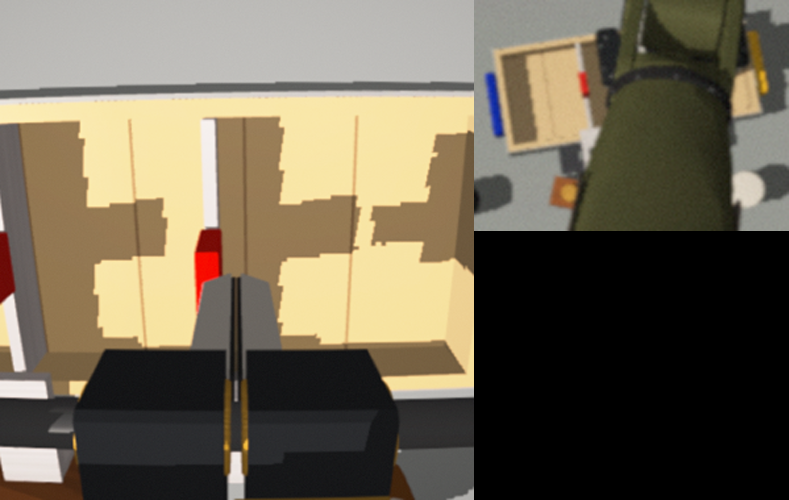

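The fingers closed without catching the fin and then passed it freely, so their ends seem to sit higher than reported. I'll try a lower grip, checking the forces.

```bash
python3 -m pendant '[0,0,-0.08,0,0,0,-1, 0,-0.024,-0.08,0,0,-0.008,-0.2, 0.004,-0.024,-0.08,0,0,-0.008,-0.2, 0.004,-0.024,-0.04,0,0,-0.008,-0.2, 0.004,-0.024,0,0,0,-0.008,-0.2, 0.004,-0.024,0.02,0,0,-0.008,-0.2, 0.004,-0.024,0.034,0,0,-0.008,-0.2, 0.004,-0.024,0.034,0,0,-0.008,-0.2]'; python3 -m pendant '[0,0,0,0,0,0,-1, 0,0,0,0,0,0,-1, 0,0,0,0,0,0,-1, 0,0,0,0,0,0,-1, 0,0,0,0,0,0,-1, 0,0,0,0,0,0,-1]' 15
```

```text
time_s: 5.2
ee_pos: [0.61, -0.0722, 0.0408]
eef_rot: [-3.141, 0.001, 0.131]
force: [-0.0, 0.1, -0.4]
grip_width: 0.0377
grip_force: 0.0
time_s: 5.8
ee_pos: [0.6106, -0.0724, 0.0422]
eef_rot: [3.141, -0.001, 0.131]
force: [-0.6, -1.0, 4.3]
grip_width: 0.0099
grip_force: 15.0
```

```bash
python3 -m pendant '[0,0.02,0,0,0,0,-1, 0,0.04,0,0,0,0,-1, 0,0.06,0,0,0,0,-1, 0,0.0705,0,0,0,0,-1, 0,0.0705,0,0,0,0,-1, 0,0.0705,0,0,0,0,-1]';  python3 -m pendant '[0,0,0,0,0,0,-0.4, 0,0,0,0,0,0,-0.4, 0,0,-0.05,0,0,0,-0.4, 0,0,-0.15,0,0,0,-0.4, 0,0,-0.25,0,0,0,-0.4, 0,0,-0.35,0,0,0,-0.4, 0,0,-0.42,0,0,0,-0.4, 0,0,-0.42,0,0,0,-0.4]';  python3 - <<'E'
from h import *
Q[:]=[.60505,-.03299,.1274]
print(rows((*T2W(-.05,-.02),.26),Q[2]))
p=shot('wrist','w5.png')
cv2.imwrite('pics/w5b.png',cv2.resize(p['pixels'][40:300,90:460,::-1],(800,562),interpolation=cv2.INTER_CUBIC))
E
```

```text
time_s: 6.4
ee_pos: [0.6154, -0.1077, 0.0422]
eef_rot: [3.141, -0.001, 0.131]
force: [0.4, -1.6, 5.1]
grip_width: 0.0096
grip_force: 15.0
time_s: 7.2
ee_pos: [0.6163, -0.1073, 0.2572]
eef_rot: [3.139, -0.007, 0.131]
force: [0.2, 0.1, -0.1]
grip_width: 0.0283
grip_force: 0.0
(array([-0.1029, -0.1107, -0.0067]), array([ 0.0017, -0.0048,  0.0024]))
```

View pics/w5b.png

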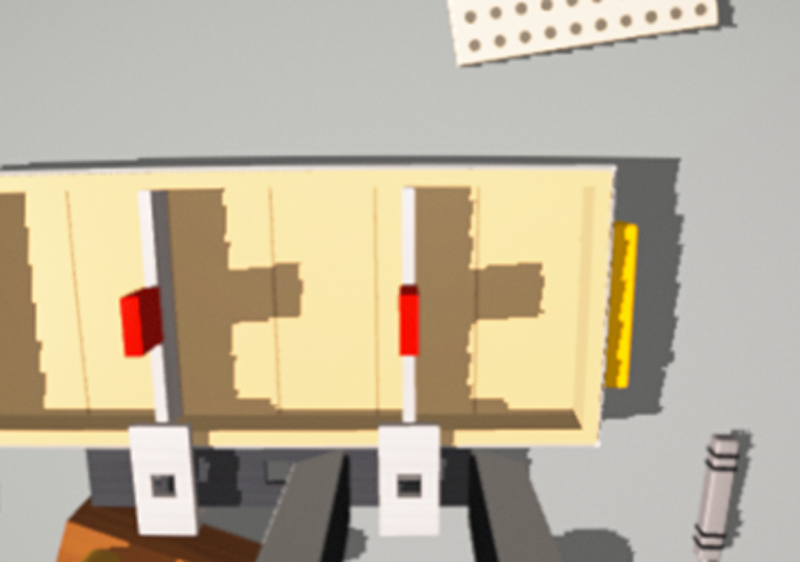

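Run:
```python
from h import *
p=shot('wrist')
f=lambda c:(np.array(c)+.5)/(800/370.)+[90,40]-.5
a,b=[onz(p,f(c),.046)[:2] for c in((615,167),(598,445))]
u=(b-a)/np.linalg.norm(b-a);n=np.array([-u[1],u[0]])
print('yaw',np.arctan2(-u[1],-u[0]),np.linalg.norm(b-a))
for c in((408,190),(408,300),(408,417),(145,192),(161,420)):print(c,(onz(p,f(c),.046)[:2]-a)@n)
for c in((409,489),(163,487)):print('fork',(onz(p,f(c),.054)[:2]-a)@n)
h=onz(p,f((278,471)),.034)[:2];print('hole0',h,(h-a)@n, 'finger/tcp',status.get_obs()['ee_pos'])
```

```text
yaw 0.12934415764431376 0.14738383463045074
(408, 190) -0.10368699629799762
(408, 300) -0.10364541168891729
(408, 417) -0.10359984626025574
(145, 192) -0.23668705393722128
(161, 420) -0.2374515195487384
fork -0.10303761223155394
fork -0.23700907335826235
hole0 [ 0.51255481 -0.04549655] -0.17695047487876353 finger/tcp [ 0.61490784 -0.10707955  0.25141705]
```

```bash
python3 -m pendant '[0,-0.1,0,0,0,0,-0.3, 0,-0.2,0,0,0,0,-0.3, 0,-0.266,0,0,0,0,-0.3, 0,-0.266,0.1,0,0,0,-0.3, 0,-0.266,0.2,0,0,0,-0.3, 0,-0.266,0.3,0,0,0,-0.3, 0,-0.266,0.38,0,0,0,-0.3, 0,-0.266,0.425,0,0,0,-0.3, 0,-0.266,0.425,0,0,0,-0.3]'; python3 -m pendant '[0,0,0,0,0,0,-1, 0,0,0,0,0,0,-1, 0,0,0,0,0,0,-1, 0,0,0,0,0,0,-1, 0,0,0,0,0,0,-1]' 15;  python3 - <<'E'
from h import *
print(rows((.6057,-.0333,.0405),.1293))
E
```

```text
time_s: 8.2
ee_pos: [0.5944, 0.0247, 0.0342]
eef_rot: [-3.14, 0.009, 0.131]
force: [-1.4, -0.2, -0.5]
grip_width: 0.0329
grip_force: 0.0
time_s: 8.7
ee_pos: [0.5982, 0.0247, 0.0405]
eef_rot: [3.141, -0.002, 0.131]
force: [-1.4, 1.0, 8.0]
grip_width: 0.0099
grip_force: 15.0
(array([-4.00e-04,  1.17e-01,  1.00e-04]), array([ 0.0001, -0.0013,  0.001 ]))
```

```bash
python3 -m pendant '[0,0.03,0,0,0,0,-1, 0,0.06,0,0,0,0,-1, 0,0.09,0,0,0,0,-1, 0,0.117,0,0,0,0,-1, 0,0.117,0,0,0,0,-1, 0,0.117,0,0,0,0,-1, 0,0.117,0,0,0,0,-1]';  python3 -m pendant '[0,0,0,0,0,0,-0.5, 0,0,0,0,0,0,-0.5, 0,0,-0.05,0,0,0,-0.5, 0,0,-0.15,0,0,0,-0.5, 0,0,-0.25,0,0,0,-0.5, -0.1,0,-0.35,0,0,0,0, -0.2,0,-0.42,0,0,0,1, -0.25,0,-0.42,0,0,0,1, -0.25,0,-0.42,0,0,0,1, -0.25,0,-0.42,0,0,0,1]';  python3 - <<'E'
from h import *
p=shot('wrist','w6.png')
cv2.imwrite('pics/w6b.png',cv2.resize(p['pixels'][:,:,::-1],(800,600),interpolation=cv2.INTER_CUBIC))
print(status.get_obs()['ee_pos'])
E
```

```text
time_s: 9.4
ee_pos: [0.6061, -0.0337, 0.0405]
eef_rot: [3.141, -0.002, 0.131]
force: [1.5, -1.7, 5.5]
grip_width: 0.01
grip_force: 15.0
time_s: 10.4
ee_pos: [0.4811, -0.0497, 0.25]
eef_rot: [3.141, -0.002, 0.13]
force: [-0.0, 0.4, -1.3]
grip_width: 0.0601
grip_force: 0.0
[ 0.48161974 -0.04958138  0.24909291]
```

View pics/w6b.png

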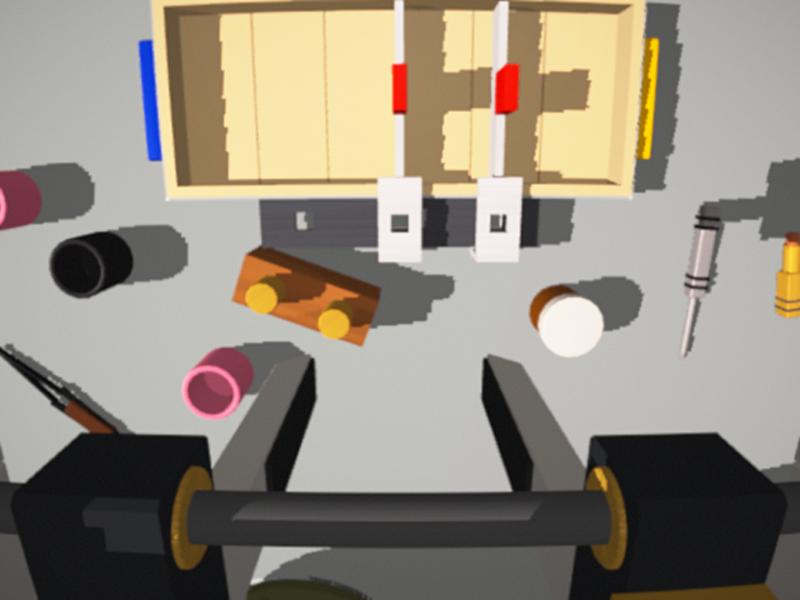

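```bash
cat > meas.py <<'E'
from h import *
def fork_pin(p):
    im=p['pixels'];hsv=cv2.cvtColor(im,cv2.COLOR_RGB2HSV);S=0.7
    out={}
    m=((hsv[...,0]>20)&(hsv[...,0]<30)&(hsv[...,1]>180)&(hsv[...,2]>170)).astype(np.uint8)
    n,l,st,c=cv2.connectedComponentsWithStats(m)
    for i in range(1,n):
        if st[i,4]>150: print('yellow',c[i].round(1),st[i],'w z.08',onz(p,c[i],.08).round(4))
    w=((hsv[...,1]<30)&(hsv[...,2]>200)).astype(np.uint8)
    cs,h=cv2.findContours(w,cv2.RETR_CCOMP,cv2.CHAIN_APPROX_NONE)
    for i,k in enumerate(cs):
        if h[0][i][3]>=0 and 40<cv2.contourArea(k)<500:
            x,y,ww,hh=cv2.boundingRect(k);cc=np.array([x+(ww-1)/2,y+(hh-1)/2]);print('hole',cc,ww,hh,'w z.054',onz(p,cc,.054).round(4))
p=shot('wrist')
fork_pin(p);s=status.get_obs();print(s['ee_pos'],s['eef_rot'])
E
python3 meas.py
```

```text
yellow [455.5  68.5] [449  27  13  84 482] w z.08 [ 0.6233 -0.2031  0.08  ]
yellow [182. 209.] [172 200  20  19 293] w z.08 [0.4481 0.0486 0.08  ]
yellow [232.9 227.1] [224 218  19  19 286] w z.08 [ 0.4354 -0.006   0.08  ]
hole [280. 156.] 15 15 w z.054 [ 0.5125 -0.0458  0.054 ]
hole [348.5 156. ] 14 15 w z.054 [ 0.5222 -0.1186  0.054 ]
[ 0.4818125  -0.04954297  0.24846695] [-3.14117161e+00  1.03529006e-03  1.30906003e-01]
```

Run:
```python
from h import *
print(rows((.4358,-.0065,.029),.129))
```

```text
(array([-0.0795, -0.0972,  0.4391]), array([-0.0003,  0.0007,  0.0012]))
```

```bash
python3 -m pendant '[-0.0795,-0.097,0,0,0,0,-0.15, -0.0795,-0.097,0.1,0,0,0,-0.15, -0.0795,-0.097,0.2,0,0,0,-0.15, -0.0795,-0.097,0.28,0,0,0,-0.15, -0.0795,-0.097,0.28,0,0,0,-0.15]'; python3 -m pendant '[0,0,0.05,0,0,0,-0.15, 0,0,0.1,0,0,0,-0.15, 0,0,0.15,0,0,0,-0.15, 0,0,0.15,0,0,0,-0.15, 0,0,0.15,0,0,0,-1, 0,0,0.15,0,0,0,-1, 0,0,0.15,0,0,0,-1, 0,0,0.15,0,0,0,-1, 0,0,0.15,0,0,0,-1]' 25
```

```text
time_s: 11.0
ee_pos: [0.4331, -0.0062, 0.1042]
eef_rot: [-3.139, 0.01, 0.131]
force: [0.5, -0.2, 1.1]
grip_width: 0.0405
grip_force: 0.0
time_s: 11.9
ee_pos: [0.4367, -0.0069, 0.0358]
eef_rot: [3.141, -0.003, 0.131]
force: [0.5, 0.5, 7.1]
grip_width: 0.0231
grip_force: 25.0
```

```bash
python3 -m pendant '[0,0,-0.05,0,0,0,-1, 0,0,-0.12,0,0,0,-1, 0,0,-0.19,0,0,0,-1, 0,0,-0.25,0,0,0,-1, 0.05,0.08,-0.25,0,0,0,-1, 0.1,0.16,-0.25,0,0,0,-1, 0.139,0.2457,-0.25,0,0,0,-1, 0.139,0.2457,-0.25,0,0,0,-1, 0.139,0.2457,-0.25,0,0,0,-1, 0.139,0.2457,-0.25,0,0,0,-1]'; python3 -m pendant '[0,0,0.05,0,0,0,-1, 0,0,0.08,0,0,0,-1, 0,0,0.08,0,0,0,-1, 0,0,0.08,0,0,0,-1]'
python3 - <<'E'
from h import *
p=shot('wrist','w7.png');s=status.get_obs()
print(s['ee_pos'],s['eef_rot'])
cv2.imwrite('pics/w7b.png',cv2.resize(p['pixels'][60:360,120:440,::-1],(640,600),interpolation=cv2.INTER_CUBIC))
E
```

```text
time_s: 12.9
ee_pos: [0.5201, -0.1188, 0.1597]
eef_rot: [-3.141, -0.0, 0.131]
force: [-0.5, -0.9, -0.2]
grip_width: 0.0231
grip_force: 25.0
time_s: 13.3
ee_pos: [0.5206, -0.1189, 0.1202]
eef_rot: [3.141, -0.001, 0.132]
force: [-0.2, -0.6, 0.3]
grip_width: 0.0234
grip_force: 25.0
[ 0.52087892 -0.1190913   0.12052631] [ 3.14097227e+00 -1.42467436e-03  1.31633530e-01]
```

View pics/w7b.png

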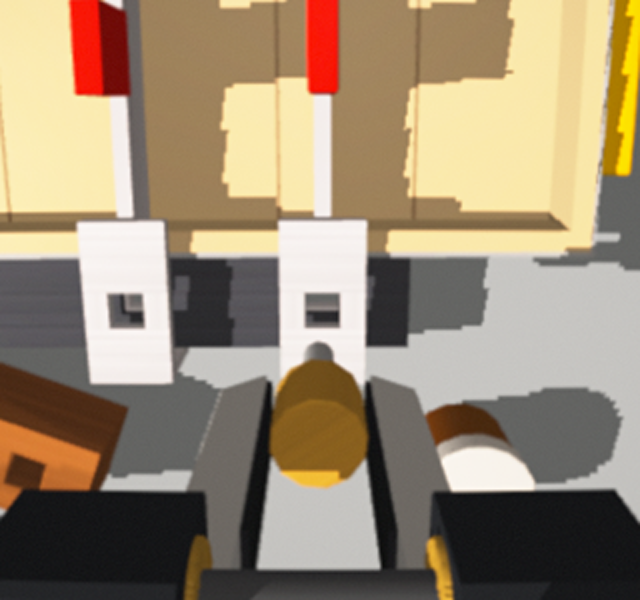

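Run:
```python
from h import *
p=shot('wrist');s=status.get_obs();zt=.006+s['ee_pos'][2]-.0358
f=lambda c:(np.array(c)+.5)/2+[120,60]-.5
t=onz(p,f((320,347)),zt);h=onz(p,f((322,310)),.054);hL=onz(p,f((126,311)),.054)
g=[onz(p,f(c),zt+.074) for c in((319,443),)]
print('tip',t,'hole',h,'L',hL,np.linalg.norm(h-hL),'headtop c',g,s['ee_pos'])
d=(h-t)[:2];R=Ro.from_euler('xyz',s['eef_rot']).as_matrix();print('tool shift units',R.T@np.array([*d,0])/.5)
```

```text
tip [ 0.51985076 -0.11881954  0.09077304] hole [ 0.52255391 -0.11935064  0.054     ] L [ 0.51246543 -0.04561534  0.054     ] 0.0744222544699865 headtop c [array([ 0.52022364, -0.11827663,  0.16477304])] [ 0.5209762  -0.11925183  0.12057304]
tool shift units [5.22045382e-03 1.76154659e-03 1.00192836e-05]
```

```bash
python3 -m pendant '[0.005,0.0018,0,0,0,0,-1, 0.005,0.0018,0.03,0,0,0,-1, 0.005,0.0018,0.06,0,0,0,-1, 0.005,0.0018,0.09,0,0,0,-1, 0.005,0.0018,0.12,0,0,0,-1, 0.005,0.0018,0.12,0,0,0,-1, 0.005,0.0018,0.12,0,0,0,-1]'
```

```text
time_s: 14.1
ee_pos: [0.5235, -0.1201, 0.0599]
eef_rot: [3.141, -0.0, 0.131]
force: [-0.2, 0.5, -1.2]
grip_width: 0.0232
grip_force: 25.0
```

Free entry, so on down to the seat.

```bash
python3 -m pendant '[0,0,0.02,0,0,0,-1, 0,0,0.035,0,0,0,-1, 0,0,0.044,0,0,0,-1, 0,0,0.044,0,0,0,-1, 0,0,0.044,0,0,0,-1]'; python3 -m pendant '[0,0,0,0,0,0,-0.15, 0,0,0,0,0,0,-0.15, 0,0,0,0,0,0,-0.15, 0,0,-0.05,0,0,0,-0.15, 0,0,-0.15,0,0,0,-0.15, 0,0,-0.25,0,0,0,-0.15, -0.1,0,-0.35,0,0,0,-0.15, -0.1,-0.1,-0.4,0,0,0,-0.15, -0.1,-0.1,-0.4,0,0,0,-0.15, -0.1,-0.1,-0.4,0,0,0,-0.15]'
python3 - <<'E'
from h import *
p=shot('wrist','w8.png')
cv2.imwrite('pics/w8b.png',cv2.resize(p['pixels'][:330,60:500,::-1],(800,600),interpolation=cv2.INTER_CUBIC))
E
python3 meas.py
```

```text
time_s: 14.6
ee_pos: [0.5242, -0.1205, 0.0385]
eef_rot: [3.14, -0.003, 0.131]
force: [-0.9, -0.3, 12.5]
grip_width: 0.0234
grip_force: 25.0
time_s: 15.6
ee_pos: [0.4673, -0.0762, 0.2383]
eef_rot: [3.141, -0.002, 0.133]
force: [0.4, 0.1, -0.5]
grip_width: 0.0401
grip_force: 0.0
yellow [437.9  53.4] [430   6  15  88 681] w z.08 [ 0.6175 -0.2051  0.08  ]
yellow [331.2 142.8] [319 132  25  22 409] w z.08 [ 0.5216 -0.1194  0.08  ]
yellow [547.6 188.9] [541 180  14  19 224] w z.08 [ 0.5082 -0.3527  0.08  ]
yellow [153.3 194.6] [143 185  21  20 334] w z.08 [0.4483 0.0484 0.08  ]
hole [250.5 329.5] 10 10 w z.054 [ 0.2924 -0.0651  0.054 ]
hole [415.  271.5] 11 10 w z.054 [ 0.3906 -0.2428  0.054 ]
hole [409. 272.] 19 15 w z.054 [ 0.3892 -0.236   0.054 ]
hole [125.  173.5] 13 10 w z.054 [0.4605 0.0881 0.054 ]
hole [255.  140.5] 15 16 w z.054 [ 0.512  -0.0453  0.054 ]
[ 0.46715293 -0.07723048  0.23596372] [-3.14124958e+00  1.45564327e-03  1.31616854e-01]
```

View pics/w8b.png

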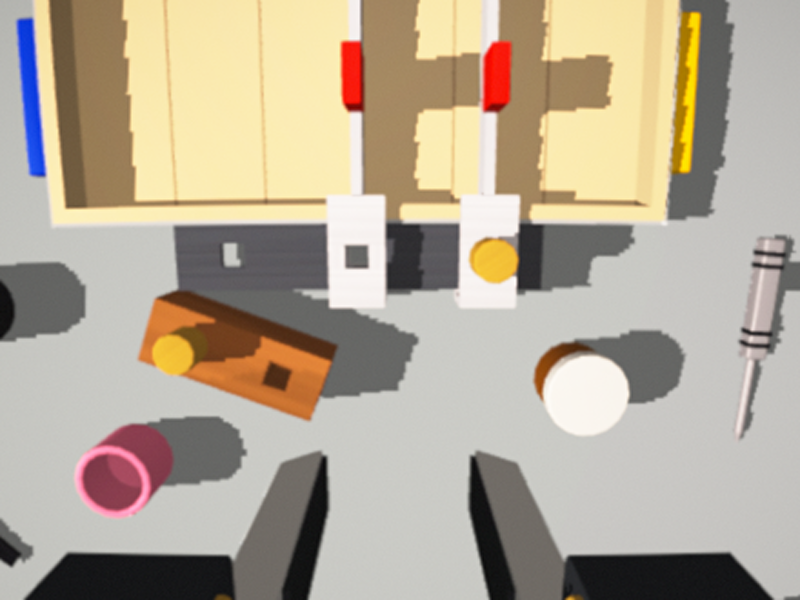

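Run:
```python
from h import *
print(rows((.4495,.048,.034),.131))
```

```text
(array([-0.0015, -0.2528,  0.404 ]), array([-0.0002,  0.0009,  0.0004]))
```

```bash
python3 -m pendant '[0,-0.1,0,0,0,0,-0.15, -0.0015,-0.2,0,0,0,0,-0.15, -0.0015,-0.2528,0.05,0,0,0,-0.15, -0.0015,-0.2528,0.14,0,0,0,-0.15, -0.0015,-0.2528,0.23,0,0,0,-0.15, -0.0015,-0.2528,0.3,0,0,0,-0.15, -0.0015,-0.2528,0.36,0,0,0,-0.15, -0.0015,-0.2528,0.4,0,0,0,-0.15, -0.0015,-0.2528,0.4,0,0,0,-0.15, -0.0015,-0.2528,0.4,0,0,0,-0.15]';  python3 -m pendant '[0,0,0,0,0,0,-1, 0,0,0,0,0,0,-1, 0,0,0,0,0,0,-1, 0,0,0,0,0,0,-1, 0,0,0,0,0,0,-1]' 25
```

```text
time_s: 16.7
ee_pos: [0.4497, 0.0478, 0.0367]
eef_rot: [-3.141, 0.002, 0.131]
force: [0.7, 0.0, 0.4]
grip_width: 0.0398
grip_force: 0.0
time_s: 17.2
ee_pos: [0.4503, 0.0481, 0.038]
eef_rot: [3.141, -0.001, 0.131]
force: [0.6, -0.9, 7.4]
grip_width: 0.0233
grip_force: 25.0
```

```bash
python3 -m pendant '[0,0,-0.05,0,0,0,-1, 0,0,-0.12,0,0,0,-1, 0,0,-0.19,0,0,0,-1, 0,0,-0.25,0,0,0,-1, 0.05,0.08,-0.25,0,0,0,-1, 0.08,0.15,-0.25,0,0,0,-1, 0.102,0.2035,-0.23,0,0,0,-1, 0.102,0.2035,-0.17,0,0,0,-1, 0.102,0.2035,-0.17,0,0,0,-1, 0.102,0.2035,-0.17,0,0,0,-1]'
python3 - <<'E'
from h import *
p=shot('wrist','w9.png');s=status.get_obs()
print(s['ee_pos'],s['eef_rot'])
cv2.imwrite('pics/w9b.png',cv2.resize(p['pixels'][120:360,160:400,::-1],(600,600),interpolation=cv2.INTER_CUBIC))
E
```

```text
time_s: 18.2
ee_pos: [0.5134, -0.0457, 0.1226]
eef_rot: [-3.141, 0.001, 0.131]
force: [-0.4, 0.3, 0.3]
grip_width: 0.0232
grip_force: 25.0
[ 0.51386061 -0.04562967  0.12341212] [ 3.14142128e+00 -8.38766184e-04  1.31448986e-01]
```

View pics/w9b.png

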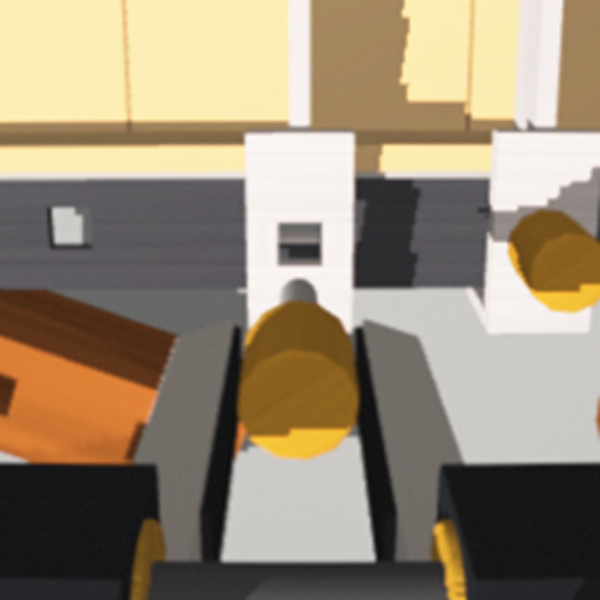

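The pin tip is at crop (300,283), over the left fork hole at (300,243). Only a small x shift is needed before lowering.

```bash
python3 -m pendant '[0.003,0,0,0,0,0,-1, 0.003,0,0.03,0,0,0,-1, 0.003,0,0.06,0,0,0,-1, 0.003,0,0.09,0,0,0,-1, 0.003,0,0.12,0,0,0,-1, 0.003,0,0.12,0,0,0,-1, 0.003,0,0.12,0,0,0,-1]'; python3 -m pendant '[0,0,0.02,0,0,0,-1, 0,0,0.035,0,0,0,-1, 0,0,0.045,0,0,0,-1, 0,0,0.045,0,0,0,-1, 0,0,0.045,0,0,0,-1]'
```

```text
time_s: 18.95
ee_pos: [0.5156, -0.0457, 0.0633]
eef_rot: [3.141, -0.001, 0.131]
force: [0.2, -0.5, 0.6]
grip_width: 0.023
grip_force: 25.0
time_s: 19.45
ee_pos: [0.5161, -0.0459, 0.0406]
eef_rot: [3.141, -0.002, 0.131]
force: [1.5, 0.2, 8.1]
grip_width: 0.0235
grip_force: 25.0
```

```bash
python3 -m pendant '[0,0,0,0,0,0,-0.15, 0,0,0,0,0,0,-0.15, 0,0,0,0,0,0,-0.15, 0,0,-0.05,0,0,0,-0.15, 0,0,-0.15,0,0,0,-0.15, 0,0,-0.25,0,0,0,-0.15, 0,0,-0.35,0,0,0,0.3, -0.1,-0.1,-0.4,0,0,0,1, -0.1,-0.2,-0.4,0,0,0,1, -0.1,-0.3,-0.4,0,0,0,1, -0.1,-0.38,-0.4,0,0,0,1, -0.1,-0.38,-0.4,0,0,0,1]'
python3 - <<'E'
from h import *
s=status.get_obs();print(s['qpos'],s['ee_pos'])
p=shot('wrist','w10.png')
for n in['crucible','pin_a','tip1']:
    for r in silhouettes(n,p): print(n,round(r['score'],2),np.round(r['extent']),cen(r).round(1),p['pixels'][r['region']].mean(0).round())
cv2.imwrite('pics/w10b.png',cv2.resize(p['pixels'][...,::-1],(800,600),interpolation=cv2.INTER_CUBIC))
E
```

```text
time_s: 20.65
ee_pos: [0.4396, 0.1397, 0.2399]
eef_rot: [-3.141, -0.0, 0.135]
force: [0.3, -0.4, -0.3]
grip_width: 0.0846
grip_force: 0.0
[2.27773727e-01 5.52032131e-02 1.66611627e+00 6.22047197e-04
 1.41993360e+00 1.66367024e+00] [0.43963094 0.1396629  0.23987631]
crucible 0.93 [287. 234. 332. 286.] [307.9 259.5] [189.  96. 119.]
crucible 0.67 [194. 148. 245. 196.] [220.  170.3] [33. 32. 33.]
crucible 0.66 [120.  94. 177. 144.] [147.5 121.1] [169.  86. 106.]
crucible 0.26 [ 47.  99.  71. 163.] [ 61.5 124.8] [177. 133.  46.]
pin_a 0.91 [517. 134. 558. 161.] [536.4 147. ] [109.  77.  29.]
pin_a 0.67 [452. 133. 488. 157.] [469.5 144.8] [215. 161.  52.]
tip1 0.57 [ 46.  95.  75. 167.] [ 61.3 125.3] [178. 135.  51.]
```

View pics/w10b.png

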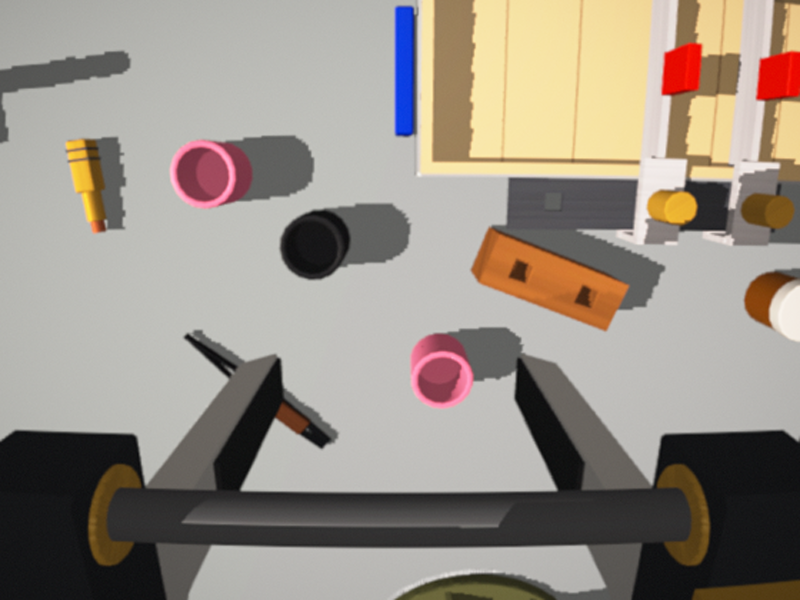

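Both pins sit on the forks, at view (672,206) and (767,209). The black crucible's rim is at (315,244). The pink cups at (211,173) and (442,380) are avoided.

Run:
```python
from h import *
p=shot('wrist');f=lambda c:(np.array(c)+.5)*.7-.5
for n,c in(('cru',(315,244)),('pink1',(211,173)),('pink2',(442,380))):print(n,onz(p,f(c),.048).round(4))
c=onz(p,f((315,244)),.048)
print(rows((c[0]+.001,c[1],.10),.1292+np.pi/2),rows((c[0]+.001,c[1],-.008),.1292+np.pi/2))
```

```text
cru [0.4485 0.2002 0.048 ]
pink1 [0.4913 0.2814 0.048 ]
pink2 [0.3523 0.0894 0.048 ]
(array([ 0.0339, -0.1275,  0.279 ]), array([-1.000e-04,  3.000e-04, -9.997e-01])) (array([ 0.034 , -0.1275,  0.495 ]), array([-1.000e-04,  3.000e-04, -9.997e-01]))
```

```bash
python3 -m pendant '[0.034,-0.1275,0,0,0,-0.2,1, 0.034,-0.1275,0,0,0,-0.4,1, 0.034,-0.1275,0,0,0,-0.6,1, 0.034,-0.1275,0,0,0,-0.8,1, 0.034,-0.1275,0,0,0,-1,1, 0.034,-0.1275,0,0,0,-1,1, 0.034,-0.1275,0,0,0,-1,1, 0.034,-0.1275,0,0,0,-1,1, 0.034,-0.1275,0,0,0,-1,1, 0.034,-0.1275,0,0,0,-1,1, 0.034,-0.1275,0,0,0,-1,1, 0.034,-0.1275,0,0,0,-1,1]'
python3 - <<'E'
from h import *
p=shot('wrist','w11.png')
r=[x for x in silhouettes('crucible',p)]
for x in r:print(x['score'],x['extent'],p['pixels'][x['region']].mean(0).round())
print(rows((.4495,.2002,-.008),.1292+np.pi/2))
E
```

```text
time_s: 22.1
ee_pos: [0.4498, 0.2001, 0.2396]
eef_rot: [-3.141, 0.0, 1.701]
force: [0.1, -0.4, 0.0]
grip_width: 0.0941
grip_force: 0.0
0.9 [167.3, 230.6, 212.4, 286.0] [208. 109. 133.]
0.79 [248.1, 153.1, 298.1, 201.9] [33. 33. 33.]
0.79 [299.2, 79.0, 351.8, 126.9] [182.  92. 114.]
(array([-5.000e-04, -3.000e-04,  4.953e-01]), array([-0.0001,  0.0001, -0.0014]))
```

```bash
python3 -m pendant '[0,0,0.1,0,0,0,1, 0,0,0.2,0,0,0,1, 0,0,0.3,0,0,0,1, 0,0,0.38,0,0,0,1, 0,0,0.44,0,0,0,1, 0,0,0.48,0,0,0,1, 0,0,0.495,0,0,0,1, 0,0,0.495,0,0,0,1]'; python3 -m pendant '[0,0,0,0,0,0,-1, 0,0,0,0,0,0,-1, 0,0,0,0,0,0,-1, 0,0,0,0,0,0,-1, 0,0,0,0,0,0,-1, 0,0,0,0,0,0,-1]' 15
```

```text
time_s: 23.0
ee_pos: [0.4491, 0.201, -0.0082]
eef_rot: [-3.14, 0.0, 1.7]
force: [0.6, 0.5, 0.8]
grip_width: 0.094
grip_force: 0.0
time_s: 23.6
ee_pos: [0.4491, 0.2014, -0.0077]
eef_rot: [-3.141, 0.0, 1.702]
force: [-0.0, 0.0, 0.6]
grip_width: 0.0493
grip_force: 4.1
```

```bash
sed -i 's/^Q=.*/Q=np.array([0.606,-0.0332,0.1293])/' h.py; python3 -m pendant '[0,0,0,0,0,0,-1, 0,0,0,0,0,0,-1, 0,0,-0.05,0,0,0,-1, 0,0,-0.13,0,0,0,-1, 0,0,-0.21,0,0,0,-1, 0,0,-0.26,0,0,0,-1, 0,0,-0.26,0,0,0,-1]'
python3 - <<'E'
from h import *
print(rows((*T2W(0,-.0365),.122),.1292+np.pi/2))
E
```

```text
time_s: 24.3
ee_pos: [0.4509, 0.202, 0.1254]
eef_rot: [3.136, -0.001, 1.702]
force: [-0.3, -0.7, -1.2]
grip_width: 0.0491
grip_force: 14.9
(array([-0.5799,  0.246 ,  0.0075]), array([ 0.0037, -0.0008,  0.0011]))
```

```bash
python3 -m pendant '[-0.1,0.042,0,0,0,0,-1, -0.19,0.08,0,0,0,0,-1, -0.28,0.12,0,0,0,0,-1, -0.37,0.157,0,0,0,0,-1, -0.46,0.195,0,0,0,0,-1, -0.53,0.225,0,0,0,0,-1, -0.58,0.246,0,0,0,0,-1, -0.58,0.246,0,0,0,0,-1, -0.58,0.246,0,0,0,0,-1, -0.58,0.246,0,0,0,0,-1]'
python3 - <<'E'
from h import *
p=shot('wrist','w12.png');s=status.get_obs()
print(s['ee_pos'],W2T(s['ee_pos']),rows((*T2W(0,-.0365),.0083),.1292+np.pi/2))
cv2.imwrite('pics/w12b.png',cv2.resize(p['pixels'][...,::-1],(800,600),interpolation=cv2.INTER_CUBIC))
E
```

```text
time_s: 25.3
ee_pos: [0.6085, -0.0692, 0.1214]
eef_rot: [-3.14, -0.0, 1.702]
force: [0.4, 0.5, -0.7]
grip_width: 0.049
grip_force: 14.9
[ 0.6086824  -0.06904133  0.12176296] [-0.00196137 -0.03588801] (array([-0.0013,  0.0041,  0.2269]), array([-0.0004, -0.0002,  0.0018]))
```

View pics/w12b.png

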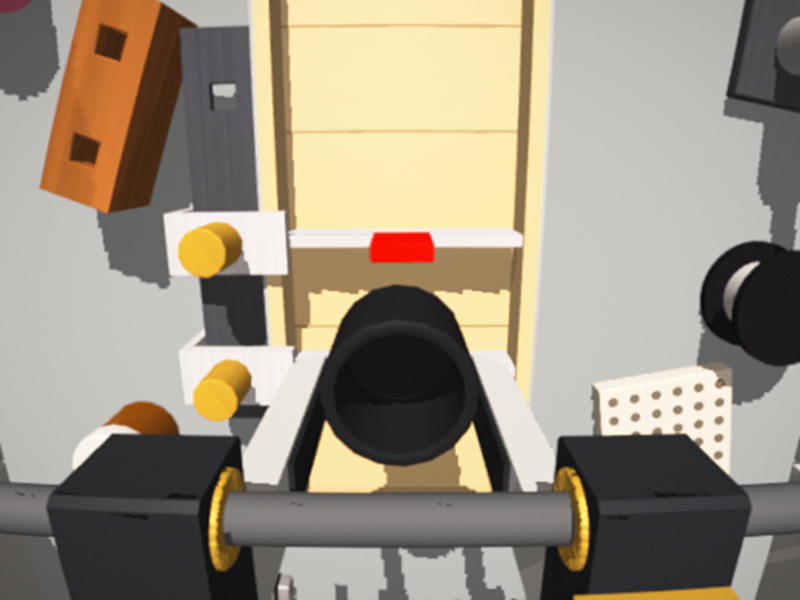

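Run:
```python
from h import *
p=shot('wrist');s=status.get_obs();f=lambda c:(np.array(c)+.5)*.7-.5
z=s['ee_pos'][2]+.0077+.048
for c in((400,321),(400,465),(322,392),(478,392)):print(W2T(onz(p,f(c),z)).round(4))
for c in((400,238),):print('divL top',W2T(onz(p,f(c),.046)).round(4))
for c in((402,246),):print('fin top',W2T(onz(p,f(c),.082)).round(4))
```

```text
[-0.0012 -0.0042]
[-0.001  -0.0522]
[-0.0249 -0.027 ]
[ 0.0227 -0.0268]
divL top [-0.0011  0.0016]
fin top [-0.0002  0.003 ]
```

```bash
python3 -m pendant '[-0.006,0.002,0.03,0,0,0,-1, -0.006,0.002,0.08,0,0,0,-1, -0.006,0.002,0.13,0,0,0,-1, -0.006,0.002,0.17,0,0,0,-1, -0.006,0.002,0.2,0,0,0,-1, -0.006,0.002,0.2,0,0,0,-1, -0.006,0.002,0.2,0,0,0,-1]'; python3 -m pendant '[0,0,0.01,0,0,0,-1, 0,0,0.02,0,0,0,-1, 0,0,0.024,0,0,0,-1, 0,0,0.024,0,0,0,-1, 0,0,0.024,0,0,0,-1]'
```

```text
time_s: 26.1
ee_pos: [0.6107, -0.0728, 0.0225]
eef_rot: [3.141, 0.0, 1.702]
force: [-0.3, 0.3, -1.5]
grip_width: 0.0491
grip_force: 14.9
time_s: 26.6
ee_pos: [0.6105, -0.0729, 0.0104]
eef_rot: [3.141, 0.0, 1.702]
force: [0.1, 0.1, -1.1]
grip_width: 0.0493
grip_force: 14.9
```

```bash
python3 -m pendant '[0,0,0.005,0,0,0,-1, 0,0,0.005,0,0,0,-1, 0,0,0.005,0,0,0,0.35, 0,0,0.005,0,0,0,0.35, 0,0,0.005,0,0,0,0.35, 0,0,-0.06,0,0,0,0.35, 0,0,-0.15,0,0,0,0.35, 0,0,-0.25,0,0,0,0.35, 0,0,-0.35,0,0,0,0.35, 0,0,-0.42,0,0,0,0.35, -0.1,0,-0.42,0,0,0,0.35, -0.1,0,-0.42,0,0,0,0.35]'
python3 - <<'E'
from h import *
p=shot('wrist','w13.png')
for n in('crucible','tip1','pick1'):
  for x in silhouettes(n,p):print(n,x['score'],x['extent'],p['pixels'][x['region']].mean(0).round(),W2T(onz(p,cen(x),.04)).round(3))
E
```

```text
time_s: 27.8
ee_pos: [0.6172, -0.1263, 0.221]
eef_rot: [3.14, 0.001, 1.699]
force: [-0.6, 0.4, -0.4]
grip_width: 0.0634
grip_force: 0.0
crucible 0.77 [249.7, 104.2, 306.9, 158.3] [31. 29. 28.] [-0.    -0.033]
pick1 0.69 [139.9, 310.5, 217.3, 325.6] [152. 141. 138.] [-0.096 -0.246]
```

Run:
```python
from h import *
print(rows((.44,-.35,.24),.13))
```

```text
(array([-0.406 , -0.4103, -0.0403]), array([-6.0000e-04,  1.0000e-04,  1.0007e+00]))
```

```bash
python3 -m pendant '[-0.406,-0.41,-0.04,0,0,0.1,0.35, -0.406,-0.41,-0.04,0,0,0.2,0.35, -0.406,-0.41,-0.04,0,0,0.3,0.35, -0.406,-0.41,-0.04,0,0,0.4,0.35, -0.406,-0.41,-0.04,0,0,0.5,0.35, -0.406,-0.41,-0.04,0,0,0.6,0.35, -0.406,-0.41,-0.04,0,0,0.7,0.35, -0.406,-0.41,-0.04,0,0,0.8,0.35, -0.406,-0.41,-0.04,0,0,0.9,0.35, -0.406,-0.41,-0.04,0,0,1,0.35, -0.406,-0.41,-0.04,0,0,1,0.35, -0.406,-0.41,-0.04,0,0,1,0.35]'
cat > parts.py <<'E'
from h import *
import sys
def axis(p,reg,z):
    ys,xs=np.nonzero(reg);W=np.array([onz(p,(x,y),z)[:2] for x,y in zip(xs,ys)])
    m=W.mean(0);u=np.linalg.svd(W-m,full_matrices=False)[2][0];t=(W-m)@u;lo,hi=t.min(),t.max()
    wd=[np.ptp(((W-m)@np.array([-u[1],u[0]]))[(t-lo)/(hi-lo)<.3]),np.ptp(((W-m)@np.array([-u[1],u[0]]))[(t-lo)/(hi-lo)>.7])]
    return m+u*(lo+hi)/2,np.arctan2(u[1],u[0]),hi-lo,wd,m
p=shot('wrist');print(status.get_obs()['ee_pos'],status.get_obs()['eef_rot'][2])
for n,z in(('tip1',.009),('pick1',.007)):
  for x in silhouettes(n,p):
    if x['score']>.3 and x['region'].sum()>60:
        c,a,L,wd,m=axis(p,x['region'],z);print(n,round(x['score'],2),np.round(x['extent']),'mid',c.round(4),'cen',m.round(4),'ang',round(a,3),'len',round(L,4),'wd lo/hi',np.round(wd,4),p['pixels'][x['region']].mean(0).round())
E
python3 parts.py
```

```text
time_s: 29.2
ee_pos: [0.4406, -0.3497, 0.2401]
eef_rot: [-3.141, 0.0, 0.131]
force: [-1.1, -0.3, -0.2]
grip_width: 0.0633
grip_force: 0.0
[ 0.44054002 -0.34977188  0.24013254] 0.1336639906724162
tip1 0.59 [323.  91. 347. 159.] mid [ 0.5107 -0.4023] cen [ 0.5081 -0.4031] ang -2.847 len 0.0766 wd lo/hi [0.0154 0.0215] [228. 187.  74.]
pick1 0.63 [249.  69. 266. 194.] mid [ 0.4896 -0.3132] cen [ 0.5037 -0.3121] ang -3.063 len 0.1393 wd lo/hi [0.0149 0.0067] [189. 178. 176.]
```

Run:
```python
from h import *
print('tip',rows((.4973,-.4064,-.018),.2946));print('pick',rows((.5185,-.3109,-.018),.0786))
```

```text
tip (array([0.0977, 0.127 , 0.5163]), array([-1.000e-04,  0.000e+00, -1.024e-01]))
pick (array([ 0.1652, -0.0566,  0.5164]), array([-0.0001,  0.0001,  0.0351]))
```

```bash
python3 -m pendant '[0.098,0.127,0.05,0,0,-0.1,0, 0.098,0.127,0.15,0,0,-0.102,0, 0.098,0.127,0.25,0,0,-0.102,0, 0.098,0.127,0.34,0,0,-0.102,0, 0.098,0.127,0.42,0,0,-0.102,0, 0.098,0.127,0.47,0,0,-0.102,0, 0.098,0.127,0.5,0,0,-0.102,0, 0.098,0.127,0.516,0,0,-0.102,0, 0.098,0.127,0.516,0,0,-0.102,0, 0.098,0.127,0.516,0,0,-0.102,0]'; python3 -m pendant '[0,0,0.005,0,0,0,0, 0,0,0.01,0,0,0,0, 0,0,0.01,0,0,0,0]'
```

```text
time_s: 30.35
ee_pos: [0.4978, -0.4076, -0.0161]
eef_rot: [3.14, -0.001, 0.292]
force: [0.6, 0.6, 0.5]
grip_width: 0.047
grip_force: 0.0
time_s: 30.65
ee_pos: [0.4971, -0.407, -0.0227]
eef_rot: [3.142, -0.0, 0.291]
force: [-0.6, 0.9, -0.1]
grip_width: 0.047
grip_force: 0.0
```

```bash
python3 -m pendant '[0,0,0,0,0,0,-1, 0,0,0,0,0,0,-1, 0,0,0,0,0,0,-1, 0,0,0,0,0,0,-1, 0,0,0,0,0,0,-1, 0,0,0,0,0,0,-1]' 20
```

```text
time_s: 31.25
ee_pos: [0.4971, -0.407, -0.0227]
eef_rot: [-3.142, -0.0, 0.291]
force: [-0.7, -0.1, 1.2]
grip_width: 0.0177
grip_force: 20.0
```

```bash
python3 -m pendant '[0,0,-0.06,0,0,0,-1, 0,0,-0.15,0,0,0,-1, 0,0,-0.24,0,0,0,-1, 0,0,-0.3,0,0,0,-1, 0,0,-0.3,0,0,0,-1]'
python3 - <<'E'
from h import *
print(rows((*T2W(.03,-.138),.125),1.70))
E
```

```text
time_s: 31.75
ee_pos: [0.4985, -0.4082, 0.1322]
eef_rot: [3.135, -0.004, 0.291]
force: [-0.4, 0.1, -0.9]
grip_width: 0.0178
grip_force: 20.0
(array([ 0.436 , -0.3748,  0.0136]), array([ 5.000e-03,  8.000e-04, -8.969e-01]))
```

```bash
python3 -m pendant '[0.07,-0.06,0,0,0,-0.1,-1, 0.14,-0.12,0,0,0,-0.2,-1, 0.21,-0.18,0,0,0,-0.3,-1, 0.28,-0.24,0,0,0,-0.4,-1, 0.36,-0.3,0,0,0,-0.5,-1, 0.436,-0.375,0,0,0,-0.6,-1, 0.436,-0.375,0,0,0,-0.7,-1, 0.436,-0.375,0,0,0,-0.8,-1, 0.436,-0.375,0,0,0,-0.897,-1, 0.436,-0.375,0,0,0,-0.897,-1, 0.436,-0.375,0,0,0,-0.897,-1, 0.436,-0.375,0,0,0,-0.897,-1]'
python3 - <<'E'
from h import *
s=status.get_obs();print(W2T(s['ee_pos']),s['grip_width'])
p=shot('wrist','w14.png')
for n,z in(('tip1',s['ee_pos'][2]+.0227+.009),('crucible',.04),('div_right',.046)):
  for x in silhouettes(n,p):print(n,x['score'],np.round(x['extent']),W2T(onz(p,cen(x),z)).round(3))
print(rows((*T2W(.03,-.138),-.004),1.70))
E
```

```text
time_s: 32.95
ee_pos: [0.6518, -0.1648, 0.1262]
eef_rot: [-3.14, -0.001, 1.698]
force: [0.3, -0.2, -1.8]
grip_width: 0.018
grip_force: 20.0
[ 0.0284472  -0.13636428] 0.017979607339036457
tip1 0.82 [260. 161. 299. 316.] [ 0.029 -0.123]
tip1 0.68 [ 40. 315. 131. 334.] [-0.072 -0.168]
tip1 0.38 [ 0.  1. 70. 27.] [-0.079 -0.011]
crucible 0.68 [200.  35. 277. 112.] [-0.002 -0.031]
crucible 0.65 [ 41. 316. 132. 334.] [-0.14  -0.242]
crucible 0.36 [ 65.   4. 329.  63.] [-0.039  0.   ]
div_right 0.56 [ 76. 112. 327. 159.] [-0.046 -0.075]
(array([-0.0031,  0.0026,  0.2621]), array([-0.0001, -0.0001, -0.0006]))
```

```bash
python3 -m pendant '[-0.003,0.0026,0.06,0,0,0,-1, -0.003,0.0026,0.12,0,0,0,-1, -0.003,0.0026,0.17,0,0,0,-1, -0.003,0.0026,0.21,0,0,0,-1, -0.003,0.0026,0.24,0,0,0,-1, -0.003,0.0026,0.255,0,0,0,-1, -0.003,0.0026,0.263,0,0,0,-1, -0.003,0.0026,0.263,0,0,0,-1, -0.003,0.0026,0.263,0,0,0,-1]'; python3 -m pendant '[0,0,0,0,0,0,-0.45, 0,0,0,0,0,0,-0.45, 0,0,0,0,0,0,-0.45, 0,0,-0.06,0,0,0,-0.45, 0,0,-0.15,0,0,0,-0.45, 0,0,-0.25,0,0,0,-0.45, 0,0,-0.35,0,0,0,-0.45, 0,0,-0.44,0,0,0,0, -0.06,0,-0.48,0,0,0,0, -0.06,0,-0.48,0,0,0,0, -0.06,0,-0.48,0,0,0,0]'
python3 - <<'E'
from h import *
p=shot('wrist')
from parts import axis
for n,z in(('tip1',.025),('crucible',.04)):
  for x in silhouettes(n,p):
    c,a,L,wd,m=axis(p,x['region'],z);print(n,round(x['score'],2),W2T(c).round(3),a,L)
print(rows((.44,-.32,.24),.13))
E
```

```text
time_s: 34.05
ee_pos: [0.6541, -0.1663, -0.0033]
eef_rot: [3.14, 0.001, 1.7]
force: [-0.1, 0.0, -1.5]
grip_width: 0.0178
grip_force: 20.0
time_s: 35.15
ee_pos: [0.6573, -0.1961, 0.2351]
eef_rot: [-3.141, -0.0, 1.699]
force: [-0.5, -0.8, -0.8]
grip_width: 0.0469
grip_force: 0.0
[ 0.65710064 -0.19517336  0.23420375] 1.7004546252834796
tip1 0.63 [270. 108. 288. 179.] mid [ 0.6525 -0.1529] cen [ 0.6527 -0.1551] ang -1.461 len 0.0771 wd lo/hi [0.0149 0.0188] [208. 152.  49.]
pick1 0.82 [ 84. 248. 190. 268.] mid [ 0.4897 -0.3134] cen [ 0.5041 -0.3123] ang 0.082 len 0.14 wd lo/hi [0.0089 0.0208] [155. 144. 142.]
pick1 0.47 [270. 107. 289. 177.] mid [ 0.6524 -0.1525] cen [ 0.6527 -0.1547] ang -1.46 len 0.0785 wd lo/hi [0.0149 0.0178] [207. 151.  49.]
tip1 0.93 [ 0.03  -0.123] -1.4473084027871241 0.07636270370987877
crucible 0.82 [-0.001 -0.032] -1.0742642850749455 0.057720515842008366
(array([-0.191 , -0.4634, -0.0095]), array([-8.000e-04,  2.000e-04,  9.999e-01]))
```

Run:
```python
from h import *
print(rows((.5185,-.3109,.10),.13))
```

```text
(array([-0.1934, -0.3051,  0.2703]), array([-8.000e-04,  2.000e-04,  9.999e-01]))
```

```bash
python3 -m pendant '[-0.193,-0.305,0,0,0,0.1,0, -0.193,-0.305,0,0,0,0.2,0, -0.193,-0.305,0,0,0,0.3,0, -0.193,-0.305,0,0,0,0.4,0, -0.193,-0.305,0,0,0,0.5,0, -0.193,-0.305,0,0,0,0.6,0, -0.193,-0.305,0,0,0,0.7,0, -0.193,-0.305,0.05,0,0,0.8,0, -0.193,-0.305,0.1,0,0,0.9,0, -0.193,-0.305,0.15,0,0,1,0, -0.193,-0.305,0.15,0,0,1,0, -0.193,-0.305,0.15,0,0,1,0]'; python3 parts.py
python3 - <<'E'
from h import *
print('pick',rows((.5185,-.3109,-.0235),.08))
E
```

```text
time_s: 36.65
ee_pos: [0.5185, -0.3109, 0.16]
eef_rot: [-3.141, 0.001, 0.129]
force: [-0.1, 0.4, 0.3]
grip_width: 0.0471
grip_force: 0.0
[ 0.51881606 -0.31109527  0.16078864] 0.1313607195751667
tip1 0.59 [ 75.   8. 165.  37.] mid [ 0.6558 -0.1441] cen [ 0.6563 -0.1487] ang -1.463 len 0.0848 wd lo/hi [0.0165 0.0226] [195. 144.  49.]
pick1 0.67 [273. 151. 288. 287.] mid [ 0.4897 -0.3129] cen [ 0.5061 -0.3115] ang -3.056 len 0.1409 wd lo/hi [0.0152 0.006 ] [174. 162. 160.]
pick (array([-0.001 , -0.0011,  0.3696]), array([ 0.0004, -0.0005,  0.033 ]))
```

```bash
python3 -m pendant '[0,0,0.08,0,0,0.033,0, 0,0,0.16,0,0,0.033,0, 0,0,0.24,0,0,0.033,0, 0,0,0.3,0,0,0.033,0, 0,0,0.34,0,0,0.033,0, 0,0,0.36,0,0,0.033,0, 0,0,0.369,0,0,0.033,0, 0,0,0.369,0,0,0.033,0]'; python3 -m pendant '[0,0,0,0,0,0,-1, 0,0,0,0,0,0,-1, 0,0,0,0,0,0,-1, 0,0,0,0,0,0,-1, 0,0,0,0,0,0,-1, 0,0,0,0,0,0,-1]' 25;  python3 -m pendant '[0,0,-0.06,0,0,0,-1, 0,0,-0.15,0,0,0,-1, 0,0,-0.24,0,0,0,-1, 0,0,-0.3,0,0,0,-1, 0,0,-0.3,0,0,0,-1, 0,0,-0.3,0,0,0,-1]'
```

```text
time_s: 37.6
ee_pos: [0.519, -0.3115, -0.0232]
eef_rot: [3.141, -0.001, 0.078]
force: [0.1, -0.3, 0.5]
grip_width: 0.0466
grip_force: 0.0
time_s: 38.2
ee_pos: [0.5188, -0.3113, -0.0235]
eef_rot: [3.141, -0.0, 0.077]
force: [-0.2, 0.0, 2.5]
grip_width: 0.0136
grip_force: 25.0
time_s: 38.8
ee_pos: [0.5186, -0.3112, 0.1261]
eef_rot: [3.141, -0.0, 0.077]
force: [-0.3, -0.2, -0.4]
grip_width: 0.0139
grip_force: 25.0
```

Run:
```python
from h import *
print(rows((*T2W(0,.1155),.126),1.648))
```

```text
(array([ 2.054e-01, -7.715e-01,  1.000e-04]), array([ 1.000e-04, -0.000e+00, -9.998e-01]))
```

```bash
python3 -m pendant '[0.021,-0.08,0,0,0,-0.09,-1, 0.042,-0.16,0,0,0,-0.18,-1, 0.063,-0.24,0,0,0,-0.27,-1, 0.084,-0.32,0,0,0,-0.36,-1, 0.105,-0.4,0,0,0,-0.45,-1, 0.126,-0.48,0,0,0,-0.54,-1, 0.147,-0.56,0,0,0,-0.63,-1, 0.168,-0.64,0,0,0,-0.72,-1, 0.19,-0.71,0,0,0,-0.81,-1, 0.205,-0.7715,0,0,0,-0.9,-1, 0.205,-0.7715,0,0,0,-1,-1, 0.205,-0.7715,0,0,0,-1,-1]'; python3 -m pendant '[0,0,0,0,0,-0.034,-1, 0,0,0,0,0,-0.034,-1, 0,0,0,0,0,-0.034,-1]'
python3 - <<'E'
from h import *
from parts import axis
s=status.get_obs();z=s['ee_pos'][2]+.0235+.007;p=shot('wrist')
for x in silhouettes('pick1',p):
    c,a,L,wd,m=axis(p,x['region'],z);print(round(x['score'],2),np.round(x['extent']),W2T(c).round(3),a-Q[2],L)
print(W2T(s['ee_pos']),rows((*T2W(0,.1155),-.005),1.70))
E
```

```text
time_s: 40.0
ee_pos: [0.5902, 0.082, 0.1242]
eef_rot: [-3.138, 0.0, 1.653]
force: [-0.2, -0.4, 0.0]
grip_width: 0.0139
grip_force: 25.0
time_s: 40.3
ee_pos: [0.5907, 0.0807, 0.1255]
eef_rot: [-3.14, -0.0, 1.697]
force: [0.1, -1.7, -1.0]
grip_width: 0.0135
grip_force: 25.0
[0.59083782 0.08076022 0.12574577] 1.6977474531569676
pick1 0.65 [263. 191. 294. 420.] mid [ 0.605 -0.034] cen [0.5997 0.0069] ang -1.443 len 0.2559 wd lo/hi [0.0293 0.0119] [144. 131. 127.]
0.75 [265. 190. 294. 420.] [0.    0.088] -1.5703119451407526 0.137851977160606
0.33 [261. 321. 294. 344.] [-0.     0.077] -3.054763611710577 0.01884954137333229
[-0.00021092  0.11513803] (array([0.0004, 0.0003, 0.2623]), array([-0.0001, -0.    ,  0.0002]))
```

```bash
python3 -m pendant '[0,0,0.06,0,0,0,-1, 0,0,0.12,0,0,0,-1, 0,0,0.17,0,0,0,-1, 0,0,0.21,0,0,0,-1, 0,0,0.24,0,0,0,-1, 0,0,0.255,0,0,0,-1, 0,0,0.264,0,0,0,-1, 0,0,0.264,0,0,0,-1, 0,0,0.264,0,0,0,-1]'; python3 -m pendant '[0,0,0,0,0,0,-0.45, 0,0,0,0,0,0,-0.45, 0,0,0,0,0,0,-0.45, 0,0,-0.06,0,0,0,-0.45, 0,0,-0.15,0,0,0,-0.45, 0,0,-0.25,0,0,0,-0.45, 0,0,-0.35,0,0,0,-0.45, 0,0,-0.44,0,0,0,0, 0,0,-0.48,0,0,0,0, 0,0,-0.48,0,0,0,0, 0,0,-0.48,0,0,0,0]'
python3 - <<'E'
from h import *
print(rows((.43,.37,.24),.20))
E
```

```text
time_s: 41.45
ee_pos: [0.5915, 0.0813, -0.0049]
eef_rot: [3.14, 0.0, 1.702]
force: [0.2, 0.7, -0.5]
grip_width: 0.013
grip_force: 25.0
time_s: 42.55
ee_pos: [0.5908, 0.0812, 0.2334]
eef_rot: [-3.141, -0.0, 1.702]
force: [-0.5, -0.6, -0.9]
grip_width: 0.0467
grip_force: 0.0
(array([ 0.6146, -0.2435, -0.013 ]), array([-3.00e-04,  3.00e-04,  9.56e-01]))
```

```bash
python3 -m pendant '[0.08,-0.03,0,0,0,0.09,0, 0.16,-0.06,0,0,0,0.18,0, 0.24,-0.09,0,0,0,0.27,0, 0.32,-0.12,0,0,0,0.36,0, 0.4,-0.15,0,0,0,0.45,0, 0.48,-0.18,0,0,0,0.54,0, 0.56,-0.21,0,0,0,0.63,0, 0.6146,-0.2435,0,0,0,0.72,0, 0.6146,-0.2435,0,0,0,0.81,0, 0.6146,-0.2435,0,0,0,0.9,0, 0.6146,-0.2435,0,0,0,0.956,0, 0.6146,-0.2435,0,0,0,0.956,0]'; python3 parts.py
```

```text
time_s: 43.75
ee_pos: [0.4297, 0.3698, 0.2324]
eef_rot: [3.14, 0.003, 0.199]
force: [0.4, -0.3, -1.1]
grip_width: 0.0472
grip_force: 0.0
[0.42982701 0.36976137 0.23265335] 0.20208765310109889
tip1 0.7 [247. 111. 270. 178.] mid [0.4638 0.4025] cen [0.4676 0.4034] ang -2.912 len 0.0759 wd lo/hi [0.0186 0.0141] [217. 165.  59.]
pick1 0.79 [526.  86. 560. 102.] mid [0.5926 0.0881] cen [0.5925 0.0886] ang -1.468 len 0.0441 wd lo/hi [0.0153 0.016 ] [132. 120. 116.]
```

Run:
```python
from h import *
print(rows((.4774,.4057,-.0225),.2296))
```

```text
(array([ 0.1079, -0.0515,  0.5115]), array([ 0.0004,  0.0008, -0.0172]))
```

```bash
python3 -m pendant '[0.108,-0.0515,0.05,0,0,-0.017,0, 0.108,-0.0515,0.15,0,0,-0.017,0, 0.108,-0.0515,0.25,0,0,-0.017,0, 0.108,-0.0515,0.34,0,0,-0.017,0, 0.108,-0.0515,0.42,0,0,-0.017,0, 0.108,-0.0515,0.47,0,0,-0.017,0, 0.108,-0.0515,0.5,0,0,-0.017,0, 0.108,-0.0515,0.511,0,0,-0.017,0, 0.108,-0.0515,0.511,0,0,-0.017,0, 0.108,-0.0515,0.511,0,0,-0.017,0]'; python3 -m pendant '[0,0,0,0,0,0,-1, 0,0,0,0,0,0,-1, 0,0,0,0,0,0,-1, 0,0,0,0,0,0,-1, 0,0,0,0,0,0,-1, 0,0,0,0,0,0,-1]' 20;  python3 -m pendant '[0,0,-0.06,0,0,0,-1, 0,0,-0.15,0,0,0,-1, 0,0,-0.24,0,0,0,-1, 0,0,-0.3,0,0,0,-1, 0,0,-0.3,0,0,0,-1, 0,0,-0.3,0,0,0,-1]'
python3 - <<'E'
from h import *
print(rows((*T2W(-.03,-.110),.127),1.70))
E
```

```text
time_s: 44.9
ee_pos: [0.4787, 0.4065, -0.0198]
eef_rot: [-3.141, -0.002, 0.227]
force: [1.0, -0.0, -0.5]
grip_width: 0.0471
grip_force: 0.0
time_s: 45.5
ee_pos: [0.4781, 0.406, -0.021]
eef_rot: [-3.142, -0.0, 0.227]
force: [-0.3, -2.0, 3.6]
grip_width: 0.0179
grip_force: 20.0
time_s: 46.1
ee_pos: [0.4778, 0.4059, 0.1283]
eef_rot: [3.142, 0.0, 0.227]
force: [0.5, -1.2, -1.1]
grip_width: 0.0178
grip_force: 20.0
(array([-0.0288,  1.1265,  0.0027]), array([-0.000e+00,  1.000e-04, -9.379e-01]))
```

```bash
python3 -m pendant '[0,0.08,0,0,0,-0.09,-1, 0,0.16,0,0,0,-0.18,-1, 0,0.24,0,0,0,-0.27,-1, -0.005,0.32,0,0,0,-0.36,-1, -0.01,0.4,0,0,0,-0.45,-1, -0.01,0.48,0,0,0,-0.54,-1, -0.015,0.56,0,0,0,-0.63,-1, -0.02,0.64,0,0,0,-0.72,-1, -0.02,0.72,0,0,0,-0.81,-1, -0.02,0.8,0,0,0,-0.9,-1, -0.025,0.88,0,0,0,-0.938,-1, -0.025,0.92,0,0,0,-0.938,-1]'; python3 -m pendant '[0,0,0,0,0,0,-1, 0,0,0,0,0,0,-1]'
python3 - <<'E'
from h import *
print(rows((*T2W(-.03,-.110),.127),1.70))
E
```

```text
time_s: 47.3
ee_pos: [0.5685, -0.0478, 0.1265]
eef_rot: [-3.138, -0.001, 1.7]
force: [1.0, 0.0, -0.8]
grip_width: 0.0178
grip_force: 20.0
time_s: 47.5
ee_pos: [0.5685, -0.0448, 0.1271]
eef_rot: [-3.139, -0.001, 1.699]
force: [-0.4, 0.3, -1.9]
grip_width: 0.018
grip_force: 20.0
(array([-0.2067,  0.0175,  0.    ]), array([-0.0016, -0.0006, -0.0004]))
```

```bash
python3 -m pendant '[-0.07,0.006,0,0,0,0,-1, -0.14,0.012,0,0,0,0,-1, -0.2067,0.0175,0,0,0,0,-1, -0.2067,0.0175,0,0,0,0,-1, -0.2067,0.0175,0,0,0,0,-1, -0.2067,0.0175,0,0,0,0,-1]'
python3 - <<'E'
from h import *
from parts import axis
s=status.get_obs();z=s['ee_pos'][2]+.021+.009;p=shot('wrist')
for x in silhouettes('tip1',p):
    c,a,L,wd,m=axis(p,x['region'],z);print(round(x['score'],2),np.round(x['extent']),W2T(c).round(3),a-Q[2],L)
print(W2T(s['ee_pos']),rows((*T2W(-.03,-.110),-.0025),1.70))
E
```

```text
time_s: 48.1
ee_pos: [0.5911, -0.1448, 0.1284]
eef_rot: [-3.141, -0.001, 1.702]
force: [-0.2, 0.0, -1.2]
grip_width: 0.0182
grip_force: 20.0
[ 0.59113091 -0.14484467  0.12856737] 1.7016884402830221
tip1 0.97 [336. 176. 362. 267.] mid [ 0.6564 -0.1563] cen [ 0.6567 -0.1587] ang -1.438 len 0.0845 wd lo/hi [0.0179 0.0233] [205. 154.  54.]
tip1 0.95 [260. 216. 299. 345.] mid [ 0.6014 -0.2253] cen [ 0.6007 -0.2196] ang -1.443 len 0.1319 wd lo/hi [0.0354 0.0291] [212. 163.  55.]
pick1 0.93 [316.   0. 322.  50.] mid [0.6036 0.0068] cen [0.6034 0.0084] ang -1.445 len 0.0367 wd lo/hi [0.0059 0.0059] [173. 157. 149.]
0.97 [334. 175. 361. 262.] [ 0.005 -0.084] -1.5729497724509642 0.045046419883719005
0.73 [258. 218. 303. 344.] [-0.029 -0.118] -1.5731231136238202 0.07036850885244546
[-0.02907841 -0.10918604] (array([-0.0007, -0.0018,  0.2628]), array([0.0001, 0.    , 0.0006]))
```

```bash
python3 -m pendant '[-0.007,-0.001,0.06,0,0,0,-1, -0.007,-0.001,0.12,0,0,0,-1, -0.007,-0.001,0.17,0,0,0,-1, -0.007,-0.001,0.21,0,0,0,-1, -0.007,-0.001,0.24,0,0,0,-1, -0.007,-0.001,0.255,0,0,0,-1, -0.007,-0.001,0.263,0,0,0,-1, -0.007,-0.001,0.263,0,0,0,-1, -0.007,-0.001,0.263,0,0,0,-1]'; python3 -m pendant '[0,0,0,0,0,0,-0.45, 0,0,0,0,0,0,-0.45, 0,0,0,0,0,0,-0.45, 0,0,-0.06,0,0,0,-0.45, 0,0,-0.15,0,0,0,-0.45, 0,0,-0.25,0,0,0,-0.45, 0,0,-0.35,0,0,0,-0.45, 0,0,-0.44,0,0,0,-0.3, -0.06,0,-0.48,0,0,0,0, -0.2,0,-0.5,0,0,0,0, -0.3,0,-0.5,0,0,0,0, -0.4,0,-0.5,0,0,0,0]';  python3 -m pendant '[-0.1,-0.1,0,0,0,0,0, -0.1,-0.2,0,0,0,0,0, -0.1,-0.2,0,0,0,0,0, -0.1,-0.2,0,0,0,0,0]'
python3 - <<'E'
from h import *
from parts import axis
p=shot('top');q=shot('wrist')
for n,z in(('tip1',.025),('pick1',.023),('crucible',.05)):
  for x in silhouettes(n,p):
    c,a,L,wd,m=axis(p,x['region'],z);print(n,round(x['score'],2),W2T(c).round(3),round(a-Q[2],2),round(L,3))
a=cv2.resize(p['pixels'][130:270,170:400,::-1],(800,487),interpolation=cv2.INTER_CUBIC);cv2.imwrite('pics/fin.png',a)
E
```

```text
time_s: 49.25
ee_pos: [0.5917, -0.1501, -0.0019]
eef_rot: [3.14, 0.001, 1.7]
force: [0.9, -0.1, -0.6]
grip_width: 0.0181
grip_force: 20.0
time_s: 50.45
ee_pos: [0.6144, -0.3296, 0.248]
eef_rot: [3.141, 0.001, 1.701]
force: [0.8, 0.1, -0.2]
grip_width: 0.0468
grip_force: 0.0
time_s: 50.85
ee_pos: [0.5198, -0.3917, 0.2477]
eef_rot: [3.141, 0.001, 1.697]
force: [0.2, 0.5, 0.7]
grip_width: 0.0474
grip_force: 0.0
[ 0.52115164 -0.3908538   0.24765305] 1.6986094990377092
tip1 0.83 [419.   0. 439.  12.] mid [ 0.6618 -0.1762] cen [ 0.6609 -0.1765] ang 0.318 len 0.0254 wd lo/hi [0.0148 0.0129] [163. 119.  43.]
tip1 0.72 [367.   0. 384.  16.] mid [ 0.6004 -0.1877] cen [ 0.6004 -0.1873] ang -1.477 len 0.0166 wd lo/hi [0.0148 0.0123] [193. 121.  53.]
tip1 0.63 [-0.029 -0.125] -1.56 0.071
tip1 0.52 [ 0.031 -0.122] 1.55 0.073
tip1 0.52 [-0.029 -0.077] -3.14 0.19
pick1 0.55 [0.002 0.089] 1.57 0.132
pick1 0.33 [-0.177 -0.141] 1.68 0.054
crucible 0.82 [-0.001 -0.033] 2.71 0.057
crucible 0.76 [-0.077  0.331] -2.0 0.061
crucible 0.63 [-0.235  0.158] -1.02 0.053
```

View pics/fin.png

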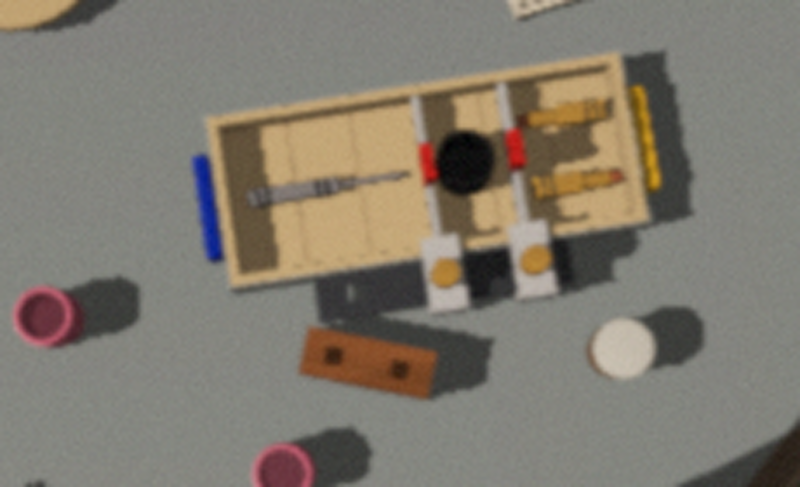

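The final view shows the pick in the long bay at (330,187), the crucible at (465,162), the tips at (565,113) and (577,183), and the pins on the forks at (446,272) and (536,260). The jar is upright.

```bash
python3 -c "
from station import order
print(order.hand_in())"
```

```text
the job is handed in; nothing more can be done
None
```

I handed the job in at about 51 s: the last camera check showed both dividers at their new holes with pins in the forks, the pick in the long bay, both tips in the short bay, the crucible upright in the middle and the flux jar standing. The hand-in gave no verdict.

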